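Grade the loose beads in the roll-top bead grader

TASK

Gather every bead from the bead mat into the steel scoop, roll the cover of the bead grader right back, and tip the scoopful gently onto the landing trough at the head of the ramp so that each bead rolls down and lodges in the hole of its size. Then set the empty scoop upright back in the middle of its cork mat and roll the cover fully shut against the dust; leave the jar, the cup and the spool where they are.

Things in the scene. Friction and masses are not known exactly. Their poses are not given: they have to be found in the camera images.
- grader: bead grader: wooden roll-top case 346 mm deep (its x), 420 wide (its y), 190 high. Origin: centre of its underside. The cover is on its front, the -x side; +x is a fixed curved back. Round-topped end walls, inner faces at y = -198 and +198. Inside, along x = -65, the sorting ramp falls 9 degrees from its head (at -y) to +y: a landing trough, then three holes, each wider than the last
- ramp_head (a point): middle of the white V-shaped landing trough at the head of the ramp, on its bottom line (grader x -65, y -144, z 92 mm). The trough spans y -196 to -80 and x -110 to -20, sides sloping 32 degrees, front edge 28 mm above the bottom line, a backboard at x -20 up to z 153; clear funnel plates (top z 128) narrow it from y -140 on to the channel. Beads tipped here roll down by themselves
- bin_small (a point): middle of the floor (z 12 mm, blue) of the well under the 24 mm wide slot for small beads, grader y -80 to +12; axes as the grader's. The channel over the holes is 50 mm wide between clear walls (top z 122 mm); a bead drops through the first hole that it fits into the well below
- bin_medium (a point): middle of the floor of the well under the 34 mm wide slot for the medium beads (grader y = +12 to +104 mm, 50 mm wide, terracotta floor); axes as the grader's. Should beads jam where the trough narrows above the holes, a light push frees them
- bin_large (a point): middle of the floor of the well under the 50 mm wide open hole for the large beads (grader y = +104 to +196 mm, 50 mm wide, white floor); axes as the grader's
- cover_axis (a point): the centre line on which the curved cover rolls, at the middle of the case, 15 mm above the shelf; it runs along the grader's y axis
- cover (a joint): tambour cover of olive-green slats (outer radius 169 mm about cover_axis, 392 mm long) in a circular track: 0 = shut down at the front, growing to 1.6 rad as it rolls up and over to the back; above 1.35 the ramp is quite clear. It stays where it is left; about 4 N at the bar moves it
- cover_bar (a point): middle of the cover's steel pull bar: round, 10 mm thick, 130 mm long along the grader's y, 209 mm from cover_axis, 35 mm clear of the slats, a post at each end. With the cover shut it stands before the case, 24 degrees above the level of cover_axis (100 mm above the shelf); it travels round cover_axis with the cover
- bead_mat: grey felt bead mat 164 x 234 mm, 4 mm thick, with a wooden rim 9 mm high round its edge (outside 170 x 240 mm); fixed. Origin: centre of its underside
- cork_mat: cork mat 120 x 170 x 4 mm, fixed: the scoop's place. Origin: centre of its underside
- scoop: loose steel scoop, about 0.14 kg. Origin on its underside; pours to its +x. Flat bowl 84 mm wide (76 inside), walls 30 high, 4 thick (sides and back, back wall at x -58), floor 4 thick; flat from x -56 to +31 mm, then a slope rising 25 degrees to the lip at x 62. Behind it an upright black fin handle, x -86 to -60, 12 thick (y), z 15 to 76. Beads roll out when tipped nose-down 30 to 45 degrees
- scoop_grip (a point): middle of the fin handle where to pinch it across its 12 mm, 60 mm above the scoop's underside (scoop x = -73 mm)
- scoop_lip (a point): middle of the scoop's pouring lip, 18.5 mm above its underside (scoop x = 62 mm)
- scoop_bowl (a point): middle of the scoop's bowl and of its footprint, on its inner floor (scoop x = -12, z = 4 mm)
- small1: small blue glazed ceramic bead, a ball 20 mm across, 11 g, smooth and free to roll. Origin: its centre. It may be absent
- small2: small blue glazed ceramic bead, a ball 20 mm across, 11 g, smooth and free to roll. Origin: its centre. It may be absent
- medium1: medium terracotta glazed ceramic bead, a ball 30 mm across, 34 g, smooth and free to roll. Origin: its centre. It may be absent
- medium2: medium terracotta glazed ceramic bead, a ball 30 mm across, 34 g, smooth and free to roll. Origin: its centre. It may be absent
- large1: large white glazed ceramic bead, a ball 40 mm across, 76 g, smooth and free to roll. Origin: its centre. It may be absent
- large2: large white glazed ceramic bead, a ball 40 mm across, 76 g, smooth and free to roll. Origin: its centre. It may be absent
- button_jar: glass button jar with a screw-top lid, 80 mm across and 115 high; leave it alone
- coffee_cup: white coffee cup, 64 mm across and 55 high; leave it alone
- thread_spool: red thread spool, 42 mm across and 50 high; leave it alone
There are look-alikes about, which are no part of the job. What is shaped like the scoop but green is not meant.

How it is judged:
By the outcome, as a careful person would: the job done as asked, in the order asked, and still so for the second after the job is handed in, with the robot touching nothing.
Of small1, small2, medium1, medium2, large1, large2 only 3 to 5 are there at a start; the rules pass over those that are not, and their reading is None.
At some moment in a run one of scoop, small1, small2, medium1, medium2, large1, large2 may be knocked a few centimetres aside while the robot is not near it.
It also fails if it takes over 210 s, if anything falls off the work surface, if the arm or the gripper's body presses on something with over 40 N, if the wrist force passes 120 N, or if a joint passes its speed limit or range.

ROBOT

A 6-joint arm with a two-finger parallel gripper is mounted at the origin on the work surface. World frame = base frame: x ahead of the robot, y to its left, z up, the work surface at z = 0. Lengths are in m, angles in rad, forces in N, time in s.
With the tool pointing down it reaches from about 0.225 to 0.875 m from the base axis. Payload 3.4 kg.
Tool frame: the origin (TCP) lies midway between the tips of the shut fingers; the grasp point (between the pads) lies 19 mm behind it (manip.tcp_to_grasp is the distance from the TCP to the grasp point, in m); x points along the fingers, y is the direction in which the jaws open and shut, and the axes are right-handed (so a half turn about x gives the same grasp; the last joint's range is limited). The gripper opens to 85 mm and grips with 20 to 120 N. Pads are 22 mm wide; open, the fingers measure 114 mm over their backs; the gripper's body (76 mm by 85 mm) begins 54 mm behind the grasp point. The pads swing forward as they close: fully open they stand 13 mm farther back than shut.
Start: joints at [1.227, 0.276, 1.505, -0, 1.361, -0.121], TCP at [0.127, 0.561, 0.231] pointing down, gripper open.
Joint ranges: [-2.89, 2.89], [-0.75, 2.08], [0.22, 2.7], [-1.18, 4.32], [0.11, 2.71], [-2.7, 2.7]. Speed limits (rad/s): [2.57, 2.57, 3.14, 3.14, 3.14, 3.14].

INTERFACE

Orientations are given as a unit quaternion [w, x, y, z].
In Python, from rig import readout, eyes, job, manip gives the robot as it stands. The module is installed in compiled form; this text tells all that it offers.
- The arm moves only by the tool carry_out, never from a script. Its argument "deltas" is one flat list of numbers, 7 for each row, row after row: the shift along the tool's x, y, z scaled (see below), then the turn, a rotation vector about the tool's x, y, z scaled (see below), then the opening, from -1 (shut) to 1 (fully open). In form: [dx, dy, dz, ax, ay, az, grip, dx, dy, dz, ax, ay, az, grip, ...]. A call has 1 to 10 rows; each row shifts and turns the commanded pose from where the row before left it, along the tool's axes as they then stand; what a row does not reach is not made up. The controller multiplies each number of a shift by 60 mm and each number of a turn by 4 degrees. A row lasts 1/8 s, in which the tool goes at most 62.5 mm and 10.7 degrees, less where a joint would pass 70% of its speed; a pose out of reach is approached as far as the arm can. A call with a number of a shift or a turn outside -1 to 1 is refused whole. A call with a gripper value outside its range is refused whole. The fingers move at their own pace and stop on an object; "newtons" is the grip in N (left out, the last holds). Time passes only in rows, so rows that do not move let the fingers close. It gives the time, the measured TCP pose, the force and the opening at its end, in the units of the state.
- readout.get_state(): the state, without advancing time (a new reading comes with each control period).
- eyes.get_image(name): name is "scene" or "top"; returns a dict with "color" (400x640x3 uint8, red, green, blue), "z_map" (400x640 float32, m along the optical axis (not along the pixel's ray), 0 where there is no reading), "mtx" (3x3 intrinsics, pixels), "distortion" ([k1, k2, p1, p2, k3] as OpenCV has them; the pictures are not rectified), "origin" and "orientation" of the camera in the world. Camera axes: x right, y down, z forward; pixel columns grow to the right and rows downward; lengths in m; the calibration is good to about 2 mm. A picture is of the moment at which its call begins.
- job.sign_off(): hands the job in, once; it reports no verdict.
The state is a dict: "clock": time; "qpos": joint angles; "qd": joint speeds; "effort": joint torques, N m; "position": TCP position; "ee_rot": TCP orientation; "contact_force": force on the tool from outside, world axes, zero at the start; "moment": the same for the moment, N m; "width": finger opening in m.
Only numpy, scipy, OpenCV 4.12 (cv2) and the standard library are available. Lean on these libraries where they do the work, as an engineer would, in place of code of your own. Each camera call takes 0.05 s, during which the arm holds its last target.

## Working session

There is one attempt and no reset: what is moved stays moved. The work goes in short steps, Python scripts to look and compute and a tool call to move; the robot and the scene stay as the last step left them, time stands still between calls to the robot, and variables do not carry over. Pictures are saved under pics/ and viewed, and the job is handed in when it is done.

Besides the shell and the picture viewer there is one more tool, called as name(argument=value, ...) on one line, values as JSON. carry_out: Moves the arm, as the interface text tells. Its arguments: {"type":"object","properties":{"deltas":{"type":"array"},"newtons":{"type":"number"}},"required":["deltas"]}

```bash
ls; mkdir -p pics
python3 - <<'E'
from rig import readout, eyes, job, manip
import cv2
s=readout.get_state(); print(s)
print(manip.tcp_to_grasp)
for n in ("scene","top"):
    d=eyes.get_image(n); cv2.imwrite(f"pics/{n}0.png",d["color"][:,:,::-1]); print(n,d["mtx"],d["distortion"],d["origin"],d["orientation"])
E
```

```text
pics
{'clock': 0.0, 'qpos': array([ 1.22699385e+00,  2.76577888e-01,  1.50617254e+00, -6.71198208e-06,
        1.36069196e+00, -1.21003978e-01]), 'qd': array([ 0.00018121,  0.00047709, -0.00151603, -0.00110364, -0.00133432,
       -0.00059991]), 'effort': array([ 1.06236334e-03, -4.16780126e+01, -2.45806825e+01,  2.98463556e-04,
        1.06892979e-02, -4.06311315e-06]), 'position': array([0.12687575, 0.56026598, 0.23043377]), 'ee_rot': array([ 0.70257518,  0.07797088,  0.70287191, -0.07924475]), 'contact_force': array([-0.40888897, -0.27046686, -0.02578882]), 'moment': array([ 0.00672262, -0.01301603, -0.04257357]), 'width': 0.08532983751079824}
0.0187
scene [[402.42932453   0.         324.90639306]
 [  0.         402.42932453 204.48786119]
 [  0.           0.           1.        ]] [-0.07196942  0.          0.          0.          0.        ] [0.22853577 0.27616673 1.07154239] [ 0.07626873 -0.52803724  0.83619732 -0.12701886]
top [[489.69187144   0.         317.61929434]
 [  0.         489.69187144 193.1430398 ]
 [  0.           0.           1.        ]] [0.03467582 0.         0.         0.         0.        ] [0.30249832 0.11431612 1.25494748] [ 0.06870744 -0.70128803  0.70783501 -0.04943667]
```

View pics/scene0.png

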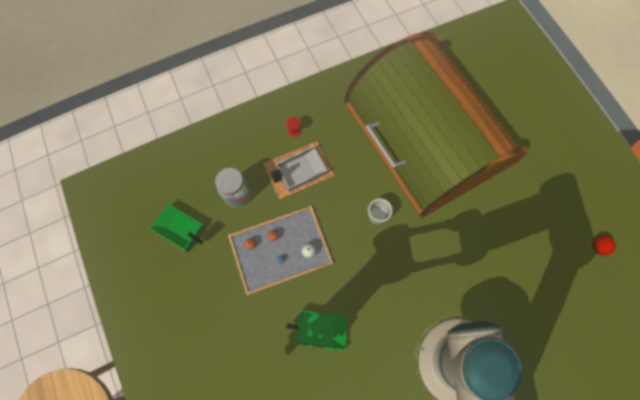

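View pics/top0.png

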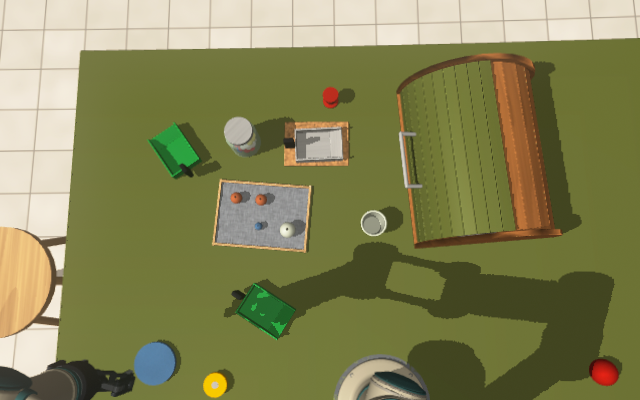

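The top view shows the real steel scoop on the cork mat near (318,145). The mat holds 4 beads: terracotta at (236,198) and (261,200), blue at (258,226) and white at (287,230). The grader is at right, with its bar at about (407,160). Next I'll measure these.

```bash
cat > h.py <<'E'
from rig import readout, eyes, job, manip
import cv2, numpy as np
from scipy.spatial.transform import Rotation as R
def rot(q): return R.from_quat([q[1],q[2],q[3],q[0]])
def cam(n): return eyes.get_image(n)
def ray(d,uv):
    p=cv2.undistortPoints(np.array([[uv]],float),d["mtx"],d["distortion"])[0,0]
    return np.array(d["origin"]), rot(d["orientation"]).apply([p[0],p[1],1.])
def onplane(d,uv,z):
    o,v=ray(d,uv); return o+v*(z-o[2])/v[2]
def atdepth(d,uv):
    o,v=ray(d,uv); z=d["z_map"][int(round(uv[1])),int(round(uv[0]))]; return o+v*z
def proj(d,P):
    P=np.atleast_2d(np.array(P,float)); pc=rot(d["orientation"]).inv().apply(P-np.array(d["origin"]))
    return cv2.projectPoints(pc.reshape(-1,1,3),np.zeros(3),np.zeros(3),d["mtx"],d["distortion"])[0].reshape(-1,2)
def tri(d1,a,d2,b):
    o1,v1=ray(d1,a);o2,v2=ray(d2,b); A=np.stack([v1,-v2],1); t=np.linalg.lstsq(A,o2-o1,rcond=None)[0]
    p,q=o1+v1*t[0],o2+v2*t[1]; return (p+q)/2,np.linalg.norm(p-q)
def hsv(d): return cv2.cvtColor(d["color"],cv2.COLOR_RGB2HSV)
def blobs(m,amin=8,x0=0,y0=0):
    n,l,st,c=cv2.connectedComponentsWithStats(m.astype(np.uint8)); return [(c[i].round(1).tolist(),int(st[i,4]),st[i,:4].tolist()) for i in range(1,n) if st[i,4]>=amin]
def crop(d,box,f,name):
    x0,y0,x1,y1=box; im=d["color"][y0:y1,x0:x1,::-1]; cv2.imwrite("pics/"+name,cv2.resize(im,None,fx=f,fy=f,interpolation=cv2.INTER_CUBIC))
E
python3 - <<'E'
from h import *
for n in("top","scene"):
    d=cam(n); print(n, "base->",proj(d,[[0,0,0],[0.127,0.561,0.231],[.3,0,0],[0.3,.3,0]]).round(0).tolist())
    z=d["z_map"]; print((z==0).mean())
d=cam("top")
crop(d,(200,80,400,260),4,"top_mid.png"); crop(d,(380,40,580,260),2.7,"top_gr.png")
d=cam("scene")
crop(d,(220,110,360,300),3,"sc_mid.png"); crop(d,(330,20,540,230),2.8,"sc_gr.png")
E
```

```text
top base-> [[381.0, 404.0], [110.0, 367.0], [377.0, 277.0], [258.0, 277.0]]
0.00409765625
scene base-> [[459.0, 361.0], [210.0, 442.0], [403.0, 256.0], [302.0, 305.0]]
0.0040625
```

View pics/top_mid.png

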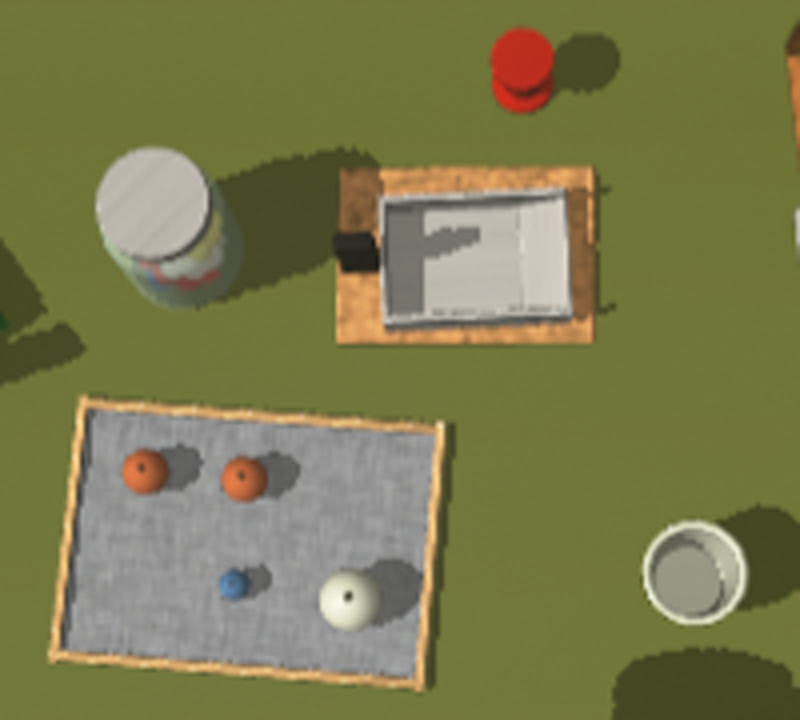

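View pics/top_gr.png

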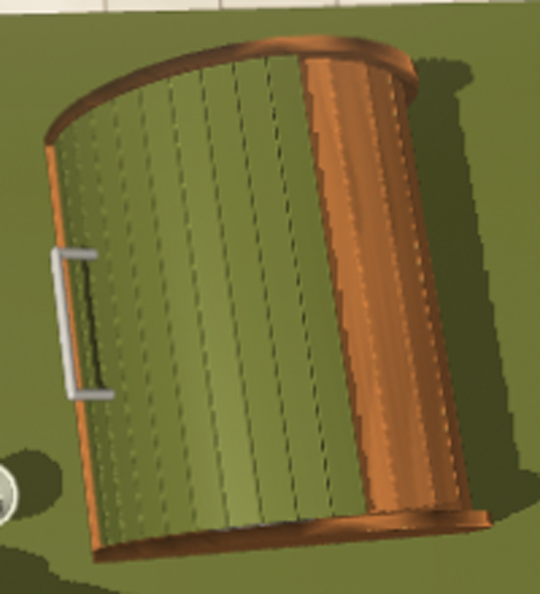

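View pics/sc_gr.png

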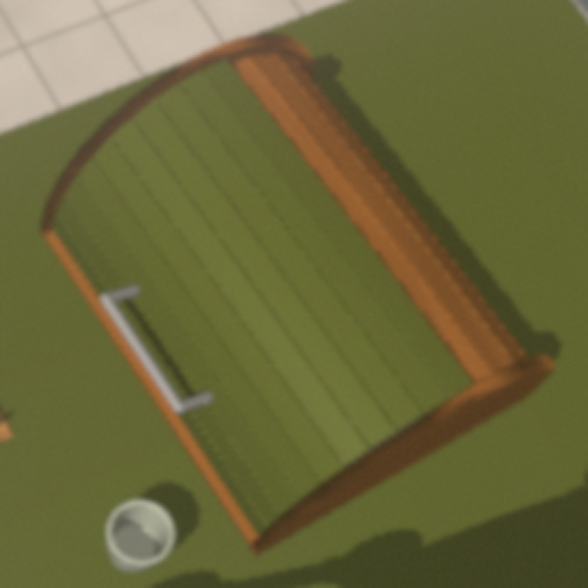

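View pics/sc_mid.png

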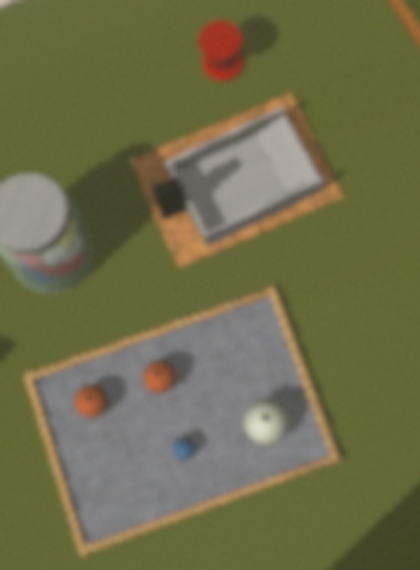

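```bash
cat >> h.py <<'E'
def beads(d,verbose=True,box=None):
    H=hsv(d); h,s,v=H[...,0].astype(int),H[...,1],H[...,2]; out={}
    for nm,m,r in (("small",(h>98)&(h<120)&(s>90),.010),("medium",(h<12)&(s>130)&(v>120),.015),("large",(s<45)&(v>165),.020)):
        for c,a,bb in blobs(m,10):
            if box is not None:
                if not(box[0]<c[0]<box[2] and box[1]<c[1]<box[3]): continue
            out.setdefault(nm,[]).append((c,a,bb))
    return out
E
python3 - <<'E'
from h import *
dt=cam("top"); ds=cam("scene")
zs={"small":.014,"medium":.019,"large":.024}
for d,box in((dt,(212,178,314,252)),(ds,(228,205,335,295))):
    for k,l in beads(d,box=box).items():
        for c,a,bb in l: print(k,c,a,bb,onplane(d,c,zs[k]).round(4)[:2], atdepth(d,c).round(3))
# mats corners top
for nm,pts,z in (("beadmat",[(200+83/4,80+400/4),(200+445/4,80+426/4),(200+425/4,80+688/4),(200+53/4,80+658/4)],.009),
 ("cork",[(200+340/4,80+168/4),(200+595/4,80+168/4),(200+595/4,80+344/4),(200+337/4,80+344/4)],.004),
 ("scooptop",[(200+383/4,80+198/4),(200+565/4,80+190/4),(200+573/4,80+318/4),(200+385/4,80+325/4)],.034),
 ("bar",[(380+57/2.7,40+252/2.7),(380+74/2.7,40+395/2.7)],.10),
 ("handle",[(200+348/4,80+250/4)],.08)):
    P=np.array([onplane(dt,p,z) for p in pts])[:,:2]; print(nm,P.round(4).tolist(),"c",P.mean(0).round(4),"sides",np.linalg.norm(P-np.roll(P,-1,0),axis=1).round(3))
    e=P[1]-P[0]; print("  ang",np.degrees(np.arctan2(e[1],e[0])).round(1))
B=[tri(dt,a,ds,b) for a,b in (((380+57/2.7,40+252/2.7),(330+104/2.8,20+298/2.8)),((380+74/2.7,40+395/2.7),(330+180/2.8,20+409/2.8)))]
print("bar tri",B)
for n,uv in (("front base near",(380+95/2.7,40+555/2.7)),("front base far",(380+47/2.7,40+143/2.7)),("cover ridge",(480,150))): print(n,onplane(dt,uv,0).round(3),atdepth(dt,uv).round(3))
E
```

```text
small [257.7, 225.7] 31 [255, 223, 6, 6] [0.4299 0.3009] [0.429 0.299 0.024]
medium [234.8, 197.7] 69 [231, 193, 9, 10] [0.502  0.3601] [0.5   0.358 0.03 ]
medium [259.9, 199.5] 74 [256, 195, 9, 10] [0.4966 0.2955] [0.494 0.293 0.038]
large [285.2, 230.1] 129 [280, 223, 12, 15] [0.417  0.2297] [0.415 0.228 0.045]
small [280.4, 259.4] 15 [279, 258, 4, 4] [0.4315 0.3019] [0.429 0.302 0.029]
medium [272.2, 235.4] 56 [269, 231, 8, 9] [0.499  0.2956] [0.495 0.295 0.034]
medium [249.3, 243.6] 56 [246, 240, 8, 8] [0.5047 0.3597] [0.502 0.359 0.031]
large [306.4, 251.6] 84 [302, 246, 10, 11] [0.4192 0.2315] [0.415 0.232 0.045]
beadmat [[0.5508, 0.3998], [0.5307, 0.164], [0.3624, 0.1775], [0.3836, 0.4145]] c [0.4569 0.2889] sides [0.237 0.169 0.238 0.168]
  ang -94.9
cork [[0.7068, 0.2332], [0.7041, 0.064], [0.5849, 0.066], [0.5871, 0.2348]] c [0.6457 0.1495] sides [0.169 0.119 0.169 0.12 ]
  ang -90.9
scooptop [[0.6766, 0.2024], [0.6801, 0.0847], [0.5953, 0.0809], [0.5923, 0.2011]] c [0.6361 0.1423] sides [0.118 0.085 0.12  0.084]
  ang -88.3
bar [[0.6426, -0.0585], [0.5118, -0.0689]] c [ 0.5772 -0.0637] sides [0.131 0.131]
  ang -175.4
handle [[0.6294, 0.2209]] c [0.6294 0.2209] sides [0.]Traceback (most recent call last):
  File "<stdin>", line 14, in <module>
IndexError: index 1 is out of bounds for axis 0 with size 1
```

Run:
```python
from h import *
dt=cam("top"); ds=cam("scene")
for a,b in (((380+57/2.7,40+252/2.7),(330+104/2.8,20+298/2.8)),((380+74/2.7,40+395/2.7),(330+180/2.8,20+409/2.8))): print(tri(dt,a,ds,b))
for n,uv in (("front base near",(380+95/2.7,40+555/2.7)),("front base far",(380+47/2.7,40+143/2.7)),("cover ridge",(480,150))): print(n,onplane(dt,uv,0).round(3),atdepth(dt,uv).round(3))
# grader pose from bar: p bar mid, y dir
z=dt["z_map"]; 
# height map: points on case with z>0.17
vv,uu=np.mgrid[40:260:1,380:580:1]
P=np.array([atdepth(dt,(u,v)) for u,v in zip(uu.ravel(),vv.ravel())])
m=P[:,2]>0.02; Q=P[m]; print("max z",np.percentile(Q[:,2],[95,99,100]))
rct=cv2.minAreaRect(Q[Q[:,2]>.06][:,:2].astype(np.float32)*1000); print(rct, cv2.boxPoints(rct))
# circle fit over cover slats: project to axis perp to y dir
a=np.array([0.6426-0.5118,-0.0585+0.0689]); a/=np.linalg.norm(a); xg=np.array([a[1],-a[0]])
H=hsv(dt)[vv.ravel(),uu.ravel()]
g=m&(H[:,0]>25)&(H[:,0]<45)&(H[:,1]>80)&(P[:,2]>.08)
s=P[g][:,:2]@xg; h=P[g][:,2]
A=np.c_[s,h,np.ones_like(s)]; c=np.linalg.lstsq(A,s*s+h*h,rcond=None)[0]; print("axis s,h",c[0]/2,c[1]/2,"r",np.sqrt(c[2]+c[0]**2/4+c[1]**2/4), "yg",a,"xg",xg)
t=P[m&(P[:,2]>.06)][:,:2]@a; print("t range",np.percentile(t,[.5,99.5]), "s range",np.percentile(P[m&(P[:,2]>.06)][:,:2]@xg,[.5,99.5]), "bar t", np.array([.5772,-.0637])@a, "bar s",np.array([.5772,-.0637])@xg)
```

```text
(array([ 0.64596309, -0.0587551 ,  0.09297928]), np.float64(0.00306172435546591))
(array([ 0.51381968, -0.07024499,  0.09061446]), np.float64(0.0007976826467291441))
front base near [ 0.377 -0.099  0.   ] [ 0.376 -0.095  0.022]
front base far [ 0.784 -0.067  0.   ] [ 0.776 -0.065  0.019]
cover ridge [ 0.624 -0.276  0.   ] [ 0.578 -0.22   0.179]
max z [0.18525543 0.18913816 1.25494748]
((559.7380981445312, -142.461181640625), (471.46795654296875, 553.3038330078125), 4.617379188537598) [[ 302.49838   114.315994]
 [ 347.04     -437.19214 ]
 [ 816.9778   -399.23834 ]
 [ 772.43616   152.26978 ]]
axis s,h -0.057369699292854716 0.6627807765987295 r 0.5825521552556746 yg [0.99685393 0.07926056] xg [ 0.07926056 -0.99685393]
t range [0.3106074  0.77858194] s range [-0.08998029  0.43562948] bar t 0.5703351927115765 bar s 0.10924878925941908
```

```bash
cat >> h.py <<'E'
def want(p=None,zdown=True,M=None):
    """print delta to world pos p and orientation matrix M, tool units (60mm, 4deg)"""
    s=readout.get_state(); r=rot(s["ee_rot"])
    print("t",round(s["clock"],2),"pos",s["position"].round(4),"w",round(s["width"],4),"F",s["contact_force"].round(1),"q",s["qpos"].round(2))
    if M is not None:
        rv=(r.inv()*R.from_matrix(M)).as_rotvec(degrees=True); print(" turn units",(rv/4).round(2),"deg",rv.round(2))
    if p is not None:
        d=np.array(p)-s["position"]; print(" shift units in current tool axes",(r.inv().apply(d)/.06).round(3), "world mm",(d*1000).round(1))
        if M is not None: print(" shift units in target axes",(np.array(M).T@d/.06).round(3))
DOWN_Y=np.array([[0,0,1],[0,1,0],[-1,0,0]],float) # tool x=-Z, y=+Y, z=+X
E
python3 - <<'E'
from h import *
s=readout.get_state(); print(rot(s["ee_rot"]).as_matrix().round(3))
want([.417,.2305,.12],M=DOWN_Y)
want([.417,.2305,.12],M=DOWN_Y@R.from_euler('x',180,degrees=True).as_matrix())
E
```

```text
[[ 0.     0.221  0.975]
 [ 0.     0.975 -0.221]
 [-1.     0.     0.   ]]
t 0.5 pos [0.1271 0.5608 0.2313] w 0.0853 F [ 0.6  0.6 -0.2] q [ 1.23  0.28  1.5  -0.    1.36 -0.12]
 turn units [-3.19  0.   -0.  ] deg [-12.76   0.    -0.  ]
 shift units in current tool axes [ 1.855 -4.302  5.929] world mm [ 289.9 -330.3 -111.3]
 shift units in target axes [ 1.855 -5.505  4.832]
t 0.5 pos [0.1271 0.5608 0.2313] w 0.0853 F [ 0.6  0.6 -0.2] q [ 1.23  0.28  1.5  -0.    1.36 -0.12]
 turn units [41.81 -0.   -0.  ] deg [167.24  -0.    -0.  ]
 shift units in current tool axes [ 1.855 -4.302  5.929] world mm [ 289.9 -330.3 -111.3]
 shift units in target axes [ 1.855  5.505 -4.832]
```

carry_out(deltas=[0,0,0,-0.8,0,0,0.4,0,0,0,-0.8,0,0,0.4,0,0,0,-0.8,0,0,0.4,0,0,0,-0.79,0,0,0.4,0,-0.69,0.6,0,0,0,0.4,0,-0.69,0.6,0,0,0,0.4,0,-0.69,0.6,0,0,0,0.4,0,-0.69,0.6,0,0,0,0.4,0,-0.69,0.6,0,0,0,0.4,0,-0.69,0.6,0,0,0,0.4], newtons=20)

```text
clock: 1.75
position: [0.3441, 0.3111, 0.2316]
ee_rot: [0.707, 0.0, 0.707, 0.0]
contact_force: [0.6, 0.6, -0.4]
width: 0.0599
```

carry_out(deltas=[0.5,-0.69,0.6,0,0,0,0.4,0.6,-0.68,0.63,0,0,0,0.4,0.7,0,0,0,0,0,0.4,0,0,0,0,0,0,0.4,0,0,0,0,0,0,0.4])

```text
clock: 2.38
position: [0.4153, 0.2332, 0.1266]
ee_rot: [0.708, 0.0, 0.707, 0.001]
contact_force: [-0.3, -0.3, 1.0]
width: 0.0597
```

Run:
```python
from h import *
want([.4175,.2305,.008],M=DOWN_Y)
dt=cam("top"); crop(dt,(150,100,420,330),2.9,"a1.png")
for k,l in beads(dt,box=(212,178,314,252)).items():
    for c,a,bb in l: print(k,c,a,bb,onplane(dt,c,{"small":.014,"medium":.019,"large":.024}[k]).round(4)[:2])
```

```text
t 2.38 pos [0.4153 0.2332 0.1266] w 0.0597 F [-0.3 -0.3  1. ] q [ 0.37  0.22  1.87  0.    1.05 -1.21]
 turn units [ 0.01  0.02 -0.01] deg [ 0.03  0.1  -0.05]
 shift units in current tool axes [ 1.976 -0.047  0.033] world mm [   2.2   -2.7 -118.6]
 shift units in target axes [ 1.976 -0.046  0.037]
large [287.9, 234.7] 15 [286, 233, 5, 5] [0.4053 0.2228]
```

View pics/a1.png

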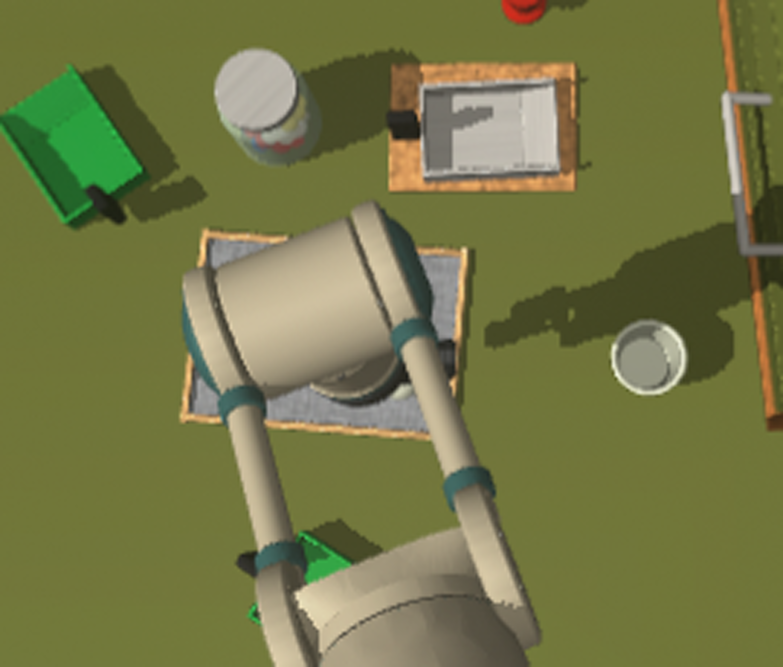

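carry_out(deltas=[0.55,-0.046,0.037,0,0,0,0.4,0.55,0,0,0,0,0,0.4,0.55,0,0,0,0,0,0.4,0.32,0,0,0,0,0,0.4,0,0,0,0,0,0,0.4,0,0,0,0,0,0,-0.5,0,0,0,0,0,0,-0.5,0,0,0,0,0,0,-0.5], newtons=20)

```text
clock: 3.42
position: [0.4183, 0.2306, 0.0086]
ee_rot: [0.708, 0.001, 0.706, 0.001]
contact_force: [-0.4, 1.2, 7.7]
width: 0.0386
```

carry_out(deltas=[-0.4,0,0,0,0,0,-0.5,-0.7,0,0,0,0,0,-0.5,-0.8,0,0,0,0,0,-0.5,0,0,0,0,0,0,-0.5])

```text
clock: 3.92
position: [0.4196, 0.2307, 0.1249]
ee_rot: [0.71, 0.001, 0.704, 0.001]
contact_force: [0.1, 0.7, -0.1]
width: 0.0387
```

Run:
```python
from h import *
want([.636,.150,.13],M=DOWN_Y)
```

```text
t 3.92 pos [0.4196 0.2307 0.1249] w 0.0387 F [ 0.1  0.7 -0.1] q [ 0.36  0.22  1.88 -0.    1.04 -1.21]
 turn units [-0.    0.12 -0.05] deg [-0.    0.49 -0.18]
 shift units in current tool axes [-0.058 -1.345  3.607] world mm [216.4 -80.7   5.1]
 shift units in target axes [-0.084 -1.346  3.606]
```

carry_out(deltas=[0,-0.164,0.45,0,0.06,-0.025,-0.5,0,-0.328,0.9,0,0.06,-0.025,-0.5,0,-0.328,0.9,0,0,0,-0.5,0,-0.328,0.9,0,0,0,-0.5,0,-0.164,0.45,0,0,0,-0.5,0,0,0,0,0,0,-0.5,0,0,0,0,0,0,-0.5])

```text
clock: 4.8
position: [0.6309, 0.1511, 0.1186]
ee_rot: [0.703, -0.001, 0.711, -0.001]
contact_force: [0.5, -0.8, -1.0]
width: 0.0386
```

Run:
```python
from h import *
want([.636,.152,.018],M=DOWN_Y)
dt=cam("top"); crop(dt,(200,80,400,260),4,"a2.png")
zs={"small":.014,"medium":.019,"large":.024}
for k,l in beads(dt,box=(212,178,314,252)).items():
    for c,a,bb in l: print(k,c,a,bb,onplane(dt,c,zs[k]).round(4)[:2])
```

```text
t 4.8 pos [0.6309 0.1511 0.1186] w 0.0386 F [ 0.5 -0.8 -1. ] q [ 0.13  0.47  1.49 -0.    1.19 -1.44]
 turn units [-0.   -0.18  0.05] deg [-0.01 -0.71  0.2 ]
 shift units in current tool axes [1.676 0.02  0.105] world mm [   5.1    0.9 -100.6]
 shift units in target axes [1.677 0.014 0.085]
small [257.7, 225.7] 31 [255, 223, 6, 6] [0.4299 0.3009]
medium [234.8, 197.7] 69 [231, 193, 9, 10] [0.502  0.3601]
medium [259.8, 199.5] 71 [256, 195, 9, 10] [0.4966 0.2957]
```

View pics/a2.png

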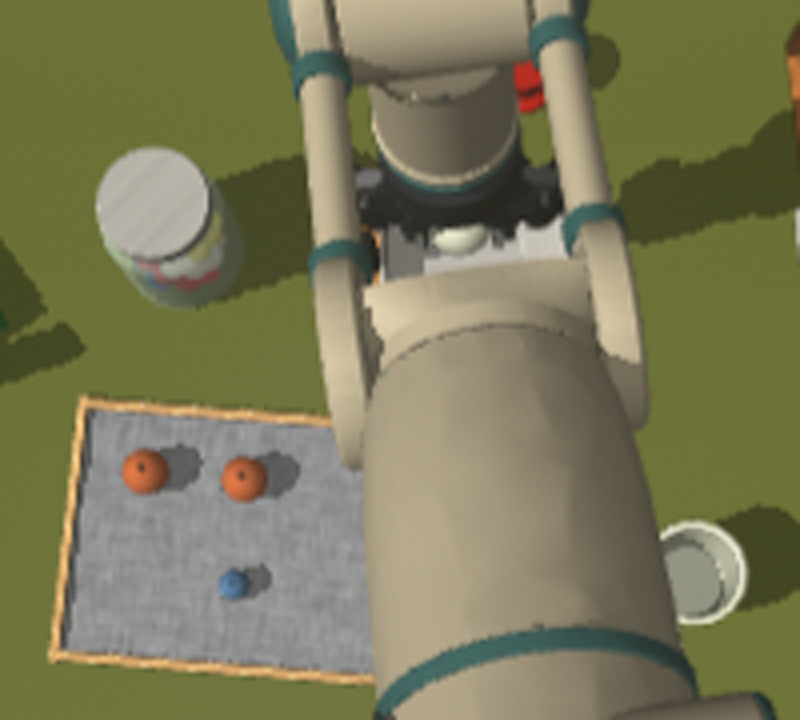

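carry_out(deltas=[0.5,0.014,0.085,0,-0.15,0.05,-0.5,0.5,0,0,0,0,0,-0.5,0.45,0,0,0,0,0,-0.5,0.2,0,0,0,0,0,-0.5,0,0,0,0,0,0,-0.5,0,0,0,0,0,0,-0.5])

```text
clock: 5.6
position: [0.6386, 0.1522, 0.0222]
ee_rot: [0.709, 0.0, 0.706, 0.0]
contact_force: [0.2, 0.3, -0.0]
width: 0.0386
```

Release by opening slowly to about 50 mm, then rise.

carry_out(deltas=[0.05,0,0,0,0,0,-0.04,0,0,0,0,0,0,0.0,0,0,0,0,0,0,0.1,0,0,0,0,0,0,0.15,-0.4,0,0,0,0,0,0.15,-0.7,0,0,0,0,0,0.15,-0.7,0,0,0,0,0,0.15,0,0,0,0,0,0,0.15])

```text
clock: 6.6
position: [0.6404, 0.1522, 0.1303]
ee_rot: [0.711, 0.0, 0.703, 0.0]
contact_force: [0.3, 0.8, -0.8]
width: 0.0487
```

Run:
```python
from h import *
want([.504,.36,.12],M=DOWN_Y)
dt=cam("top"); ds=cam("scene"); crop(ds,(220,110,360,300),3,"a3.png")
print(atdepth(dt,(238,130)))
```

```text
t 6.6 pos [0.6404 0.1522 0.1303] w 0.0487 F [ 0.3  0.8 -0.8] q [ 0.13  0.46  1.48 -0.    1.2  -1.44]
 turn units [-0.    0.15 -0.02] deg [-0.    0.61 -0.08]
 shift units in current tool axes [ 0.152  3.463 -2.275] world mm [-136.4  207.8  -10.3]
 shift units in target axes [ 0.172  3.464 -2.273]
[0.65235575 0.33654419 0.11554216]
```

View pics/a3.png

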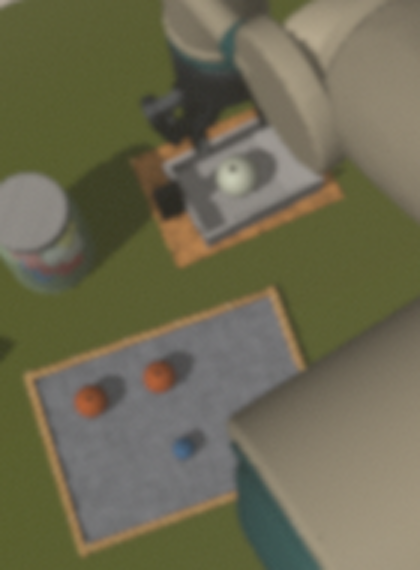

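carry_out(deltas=[0,0.346,-0.227,0,0.07,0,0.15,0,0.692,-0.455,0,0.07,0,0.15,0,0.693,-0.455,0,0,0,0.15,0,0.693,-0.455,0,0,0,0.15,0,0.693,-0.455,0,0,0,0.15,0,0.347,-0.227,0,0,0,0.15,0,0,0,0,0,0,0.15,0,0,0,0,0,0,0.15])

```text
clock: 7.7
position: [0.5005, 0.3594, 0.1258]
ee_rot: [0.704, -0.001, 0.71, -0.0]
contact_force: [0.6, -1.4, -0.8]
width: 0.0492
```

Run:
```python
from h import *
want([.503,.36,.008],M=DOWN_Y)
```

```text
t 7.7 pos [0.5005 0.3594 0.1258] w 0.0492 F [ 0.6 -1.4 -0.8] q [ 0.51  0.41  1.57  0.    1.17 -1.06]
 turn units [ 0.01 -0.13  0.02] deg [ 0.03 -0.52  0.07]
 shift units in current tool axes [1.963 0.013 0.06 ] world mm [   2.5    0.6 -117.8]
 shift units in target axes [1.964 0.011 0.042]
```

carry_out(deltas=[0.55,0.01,0.04,0,-0.1,0,0.15,0.55,0,0,0,0,0,0.15,0.5,0,0,0,0,0,0.15,0.3,0,0,0,0,0,0.15,0,0,0,0,0,0,0.15,0,0,0,0,0,0,-0.7,0,0,0,0,0,0,-0.7,0,0,0,0,0,0,-0.7])

```text
clock: 8.7
position: [0.5038, 0.3604, 0.0136]
ee_rot: [0.707, 0.0, 0.707, 0.0]
contact_force: [0.0, -0.3, 0.4]
width: 0.028
```

carry_out(deltas=[-0.4,0,0,0,0,0,-0.7,-0.7,0,0,0,0,0,-0.7,-0.8,0,0,0,0,0,-0.7,0,0,0,0,0,0,-0.7])

```text
clock: 9.2
position: [0.5061, 0.3619, 0.1318]
ee_rot: [0.71, 0.002, 0.704, 0.002]
contact_force: [0.2, -0.5, 0.4]
width: 0.0282
```

Run:
```python
from h import *
want([.636,.152,.12],M=DOWN_Y)
dt=cam("top"); ds=cam("scene"); crop(dt,(270,100,360,180),8,"a4.png")
H=hsv(dt); 
for k,l in beads(dt,box=(270,100,360,180)).items():
    for c,a,bb in l: print(k,c,a,bb,onplane(dt,c,.028).round(4)[:2])
```

```text
t 9.2 pos [0.5061 0.3619 0.1318] w 0.0282 F [ 0.2 -0.5  0.4] q [ 0.51  0.41  1.56  0.    1.16 -1.06]
 turn units [ 0.    0.12 -0.07] deg [ 0.01  0.48 -0.29]
 shift units in current tool axes [ 0.197 -3.5    2.162] world mm [ 129.9 -209.9  -11.8]
 shift units in target axes [ 0.197 -3.499  2.164]
large [333.5, 127.4] 10 [329, 127, 10, 2] [0.6825 0.1047]
large [320.2, 128.3] 13 [315, 128, 12, 2] [0.6807 0.1393]
large [320.9, 142.1] 520 [305, 129, 36, 30] [0.6436 0.1377]
large [294.4, 133.9] 14 [294, 130, 4, 11] [0.6666 0.2064]
large [296.4, 155.4] 20 [295, 147, 8, 14] [0.6092 0.2012]
```

View pics/a4.png

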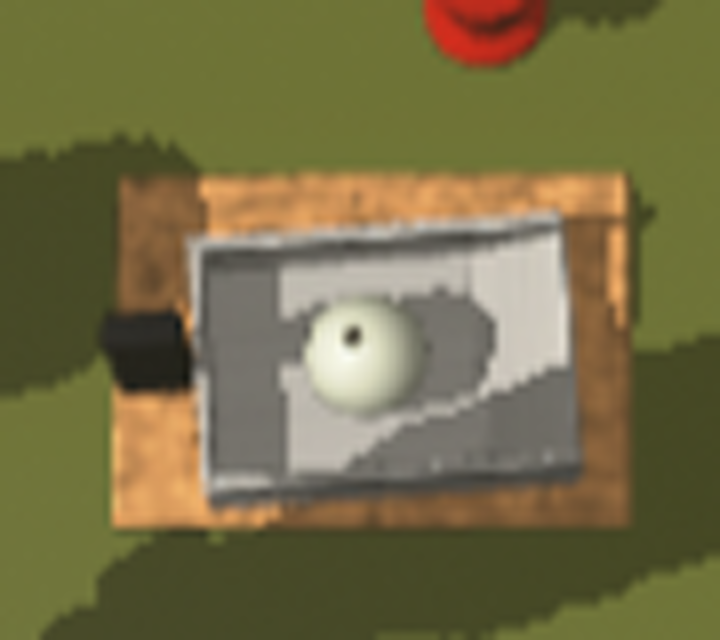

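carry_out(deltas=[0,0,0,1,0,0,-0.7,0,0,0,1,0,0,-0.7,0,0,0,1,0,0,-0.7,0,0,0,1,0,0,-0.7,0,0,0,1,0,0,-0.7,0,0,0,1,0,0,-0.7,0,0,0,1,0,0,-0.7,0,0,0,1,0,0,-0.7,0,0,0,1,0,0,-0.7,0,0,0,1,0,0,-0.7])

```text
clock: 10.55
position: [0.5021, 0.3595, 0.1246]
ee_rot: [0.663, 0.241, 0.665, -0.244]
contact_force: [-0.9, 0.2, 0.2]
width: 0.0283
```

carry_out(deltas=[0,0,0,1,0,0,-0.7,0,0,0,1,0,0,-0.7,0,0,0,1,0,0,-0.7,0,0,0,1,0,0,-0.7,0,0,0,1,0,0,-0.7,0,0,0,1,0,0,-0.7,0,0,0,1,0,0,-0.7,0,0,0,1,0,0,-0.7,0,0,0,1,0,0,-0.7,0,0,0,1,0,0,-0.7])

```text
clock: 11.8
position: [0.5021, 0.3595, 0.1246]
ee_rot: [0.54, 0.454, 0.542, -0.457]
contact_force: [0.4, -0.9, 0.1]
width: 0.0282
```

carry_out(deltas=[0,0,0,1,0,0,-0.7,0,0,0,1,0,0,-0.7,0,0,0,0.5,0,0,-0.7,0,0,0,0,0,0,-0.7])

```text
clock: 12.3
position: [0.5028, 0.3599, 0.1257]
ee_rot: [-0.5, -0.499, -0.501, 0.501]
contact_force: [0.1, -0.4, -0.1]
width: 0.0283
```

```bash
cat >> h.py <<'E'
DOWN_X=np.array([[0,1,0],[0,0,-1],[-1,0,0]],float) # tool x=-Z, y=+X, z=-Y
E
python3 - <<'E'
from h import *
want([.640,.116,.12],M=DOWN_X)
E
```

```text
t 12.3 pos [0.5028 0.3599 0.1257] w 0.0283 F [ 0.1 -0.4 -0.1] q [0.51 0.41 1.57 0.   1.16 0.51]
 turn units [0.01 0.01 0.04] deg [0.03 0.05 0.14]
 shift units in current tool axes [0.093 2.285 4.066] world mm [ 137.2 -243.9   -5.7]
 shift units in target axes [0.094 2.286 4.065]
```

carry_out(deltas=[0,0.19,0.34,0,0,0,-0.7,0,0.42,0.74,0,0,0,-0.7,0,0.42,0.745,0,0,0,-0.7,0,0.42,0.745,0,0,0,-0.7,0,0.42,0.745,0,0,0,-0.7,0,0.295,0.5,0,0,0,-0.7,0,0.12,0.25,0,0,0,-0.7,0,0,0,0,0,0,-0.7,0,0,0,0,0,0,-0.7])

```text
clock: 13.42
position: [0.6396, 0.1176, 0.1265]
ee_rot: [0.5, 0.5, 0.501, -0.5]
contact_force: [-0.6, 0.2, -0.3]
width: 0.0287
```

Run:
```python
from h import *
want([.640,.116,.026],M=DOWN_X)
```

```text
t 13.43 pos [0.6396 0.1176 0.1265] w 0.0287 F [-0.6  0.2 -0.3] q [0.07 0.46 1.49 0.   1.2  0.07]
 turn units [ 0.01 -0.01  0.03] deg [ 0.05 -0.05  0.1 ]
 shift units in current tool axes [1.675 0.01  0.029] world mm [   0.4   -1.6 -100.5]
 shift units in target axes [1.675 0.007 0.027]
```

carry_out(deltas=[0.5,0.01,0.03,0,0,0,-0.7,0.5,0,0,0,0,0,-0.7,0.4,0,0,0,0,0,-0.7,0.22,0,0,0,0,0,-0.7,0,0,0,0,0,0,-0.7,0,0,0,0,0,0,-0.3,0,0,0,0,0,0,-0.2,0,0,0,0,0,0,-0.15,0,0,0,0,0,0,-0.15])

```text
clock: 14.55
position: [0.6412, 0.1144, 0.0299]
ee_rot: [0.5, 0.5, 0.5, -0.5]
contact_force: [-0.0, 0.3, 0.4]
width: 0.0359
```

carry_out(deltas=[-0.4,0,0,0,0,0,-0.15,-0.7,0,0,0,0,0,-0.15,-0.7,0,0,0,0,0,-0.1,0,0,0,0,0,0,0])

```text
clock: 15.05
position: [0.6438, 0.1147, 0.1419]
ee_rot: [0.502, 0.502, 0.498, -0.498]
contact_force: [-0.3, -1.0, -0.6]
width: 0.0426
```

Run:
```python
from h import *
want([.498,.2957,.12],M=DOWN_X)
```

```text
t 15.05 pos [0.6438 0.1147 0.1419] w 0.0426 F [-0.3 -1.  -0.6] q [0.07 0.45 1.47 0.   1.22 0.07]
 turn units [-0.   -0.01 -0.12] deg [-0.01 -0.04 -0.47]
 shift units in current tool axes [ 0.347 -2.434 -3.017] world mm [-145.8  181.   -21.9]
 shift units in target axes [ 0.364 -2.431 -3.017]
```

carry_out(deltas=[0,-0.2,-0.25,0,0,0,0.1,0,-0.5,-0.62,0,0,0,0.15,0,-0.5,-0.62,0,0,0,0.15,0,-0.5,-0.62,0,0,0,0.15,0,-0.45,-0.55,0,0,0,0.15,0,-0.25,-0.3,0,0,0,0.15,0,0,0,0,0,0,0.15,0,0,0,0,0,0,0.15,0,0,0,0,0,0,0.15])

```text
clock: 16.18
position: [0.4974, 0.2914, 0.1371]
ee_rot: [-0.5, -0.5, -0.5, 0.501]
contact_force: [-0.3, 0.3, 0.6]
width: 0.0492
```

Run:
```python
from h import *
want([.498,.2957,.010],M=DOWN_X)
dt=cam("top"); ds=cam("scene"); crop(dt,(210,100,370,260),4.5,"a5.png")
for k,l in beads(ds,box=(228,205,335,295)).items():
        for c,a,bb in l: print(k,c,a,bb,onplane(ds,c,{"small":.014,"medium":.019,"large":.024}[k]).round(4)[:2])
```

```text
t 16.18 pos [0.4974 0.2914 0.1371] w 0.0492 F [-0.3  0.3  0.6] q [0.41 0.35 1.65 0.   1.15 0.41]
 turn units [-0.02  0.01  0.02] deg [-0.06  0.03  0.07]
 shift units in current tool axes [ 2.118  0.013 -0.073] world mm [   0.6    4.3 -127.1]
 shift units in target axes [ 2.118  0.01  -0.072]
small [280.2, 259.6] 13 [279, 258, 4, 4] [0.4312 0.3026]
```

View pics/a5.png

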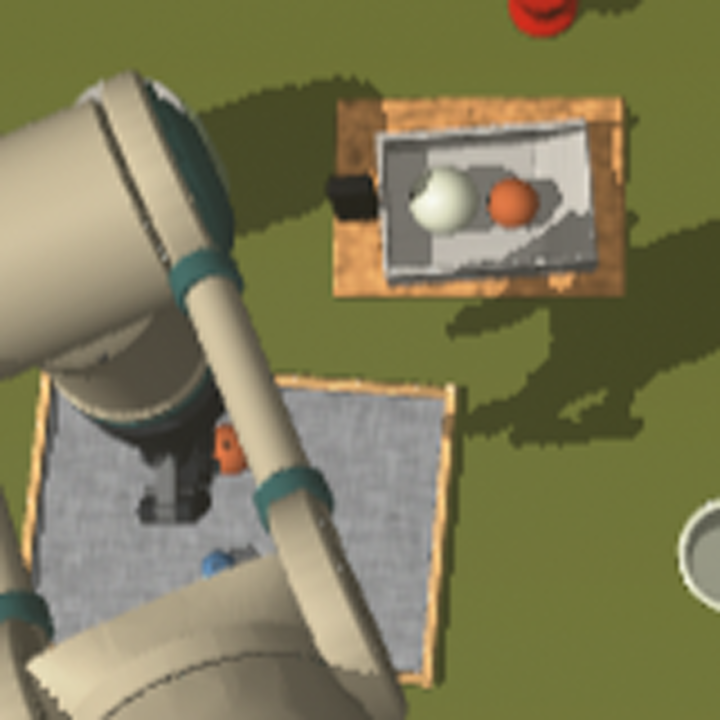

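carry_out(deltas=[0.6,0.01,-0.07,0,0,0,0.15,0.6,0,0,0,0,0,0.15,0.6,0,0,0,0,0,0.15,0.28,0,0,0,0,0,0.15,0,0,0,0,0,0,0.15,0,0,0,0,0,0,-0.7,0,0,0,0,0,0,-0.7,0,0,0,0,0,0,-0.7])

```text
clock: 17.27
position: [0.4987, 0.2968, 0.0141]
ee_rot: [0.5, 0.501, 0.5, -0.499]
contact_force: [-0.2, -0.3, 2.5]
width: 0.0284
```

carry_out(deltas=[-0.4,0,0,0,0,0,-0.7,-0.7,0,0,0,0,0,-0.7,-0.8,0,0,0,0,0,-0.7,0,0,0,0,0,0,-0.7])

```text
clock: 17.77
position: [0.5004, 0.2977, 0.1314]
ee_rot: [0.501, 0.503, 0.499, -0.497]
contact_force: [0.6, -0.2, -1.2]
width: 0.0283
```

Run:
```python
from h import *
want([.618,.116,.12],M=DOWN_X)
dt=cam("top"); 
P=lambda x,y: (210+x/4.5,100+y/4.5)
print(onplane(dt,P(443,201),.028),onplane(dt,P(513,203),.023))
```

```text
t 17.77 pos [0.5004 0.2977 0.1314] w 0.0283 F [ 0.6 -0.2 -1.2] q [0.42 0.35 1.65 0.   1.13 0.42]
 turn units [ 0.   -0.06 -0.12] deg [ 0.   -0.24 -0.47]
 shift units in current tool axes [0.193 1.957 3.029] world mm [ 117.6 -181.7  -11.4]
 shift units in target axes [0.19  1.959 3.028]
[0.63727523 0.17000237 0.028     ] [0.63686455 0.1298575  0.023     ]
```

carry_out(deltas=[0,0.2,0.3,0,0,-0.1,-0.7,0,0.44,0.66,0,0,0,-0.7,0,0.44,0.66,0,0,0,-0.7,0,0.44,0.66,0,0,0,-0.7,0,0.44,0.63,0,0,0,-0.7,0,0.25,0.37,0,0,0,-0.7,0,0,0,0,0,0,-0.7,0,0,0,0,0,0,-0.7])

```text
clock: 18.82
position: [0.629, 0.1005, 0.1251]
ee_rot: [0.497, 0.498, 0.503, -0.502]
contact_force: [-0.1, -0.6, -1.7]
width: 0.0284
```

Run:
```python
from h import *
want([.633,.100,.030],M=DOWN_X)
```

```text
t 18.82 pos [0.629  0.1005 0.1251] w 0.0284 F [-0.1 -0.6 -1.7] q [0.05 0.44 1.52 0.   1.19 0.05]
 turn units [ 0.   -0.01  0.14] deg [ 0.02 -0.06  0.58]
 shift units in current tool axes [1.584 0.082 0.01 ] world mm [  4.   -0.5 -95.1]
 shift units in target axes [1.585 0.066 0.008]
```

carry_out(deltas=[0.5,0.06,0.01,0,0,0.1,-0.7,0.5,0,0,0,0,0,-0.7,0.35,0,0,0,0,0,-0.7,0.15,0,0,0,0,0,-0.7,0,0,0,0,0,0,-0.7,0,0,0,0,0,0,-0.3,0,0,0,0,0,0,-0.2,0,0,0,0,0,0,-0.15,0,0,0,0,0,0,-0.15])

```text
clock: 19.95
position: [0.6338, 0.0988, 0.0361]
ee_rot: [0.5, 0.5, 0.5, -0.5]
contact_force: [-0.7, -0.1, -0.7]
width: 0.0362
```

carry_out(deltas=[-0.4,0,0,0,0,0,-0.15,-0.7,0,0,0,0,0,-0.15,-0.6,0,0,0,0,0,-0.15,0,0,0,0,0,0,-0.15])

```text
clock: 20.45
position: [0.636, 0.0989, 0.1414]
ee_rot: [0.502, 0.502, 0.498, -0.498]
contact_force: [-0.1, -0.1, -0.3]
width: 0.0364
```

Run:
```python
from h import *
want([.4307,.3018,.12],M=DOWN_X)
```

```text
t 20.45 pos [0.636  0.0989 0.1414] w 0.0364 F [-0.1 -0.1 -0.3] q [0.05 0.43 1.49 0.   1.21 0.05]
 turn units [-0.   -0.01 -0.1 ] deg [-0.01 -0.02 -0.39]
 shift units in current tool axes [ 0.335 -3.425 -3.38 ] world mm [-205.3  202.9  -21.4]
 shift units in target axes [ 0.357 -3.422 -3.381]
```

carry_out(deltas=[0,-0.25,-0.25,0,0,0,0,0,-0.6,-0.6,0,0,0,0,0,-0.6,-0.6,0,0,0,0,0,-0.6,-0.6,0,0,0,0,0,-0.6,-0.6,0,0,0,0,0,-0.5,-0.5,0,0,0,0,0,-0.25,-0.23,0,0,0,0,0,0,0,0,0,0,0,0,0,0,0,0,0,0])

```text
clock: 21.58
position: [0.4304, 0.3011, 0.1376]
ee_rot: [-0.5, -0.5, -0.5, 0.5]
contact_force: [0.5, -0.2, 0.3]
width: 0.0427
```

Run:
```python
from h import *
want([.4307,.3015,.008],M=DOWN_X)
dt=cam("top"); ds=cam("scene"); crop(dt,(210,100,370,260),4.5,"a6.png")
for d in(dt,ds):
 for k,l in beads(d,box=(212,178,335,295)).items():
        for c,a,bb in l: print(k,c,a,bb,onplane(d,c,{"small":.014,"medium":.019,"large":.024}[k]).round(4)[:2])
```

```text
t 21.57 pos [0.4304 0.3011 0.1376] w 0.0427 F [ 0.5 -0.2  0.3] q [ 0.48  0.27  1.76 -0.    1.11  0.48]
 turn units [-0.01  0.01  0.01] deg [-0.02  0.04  0.02]
 shift units in current tool axes [ 2.16   0.006 -0.008] world mm [   0.3    0.4 -129.6]
 shift units in target axes [ 2.16   0.005 -0.007]
```

View pics/a6.png

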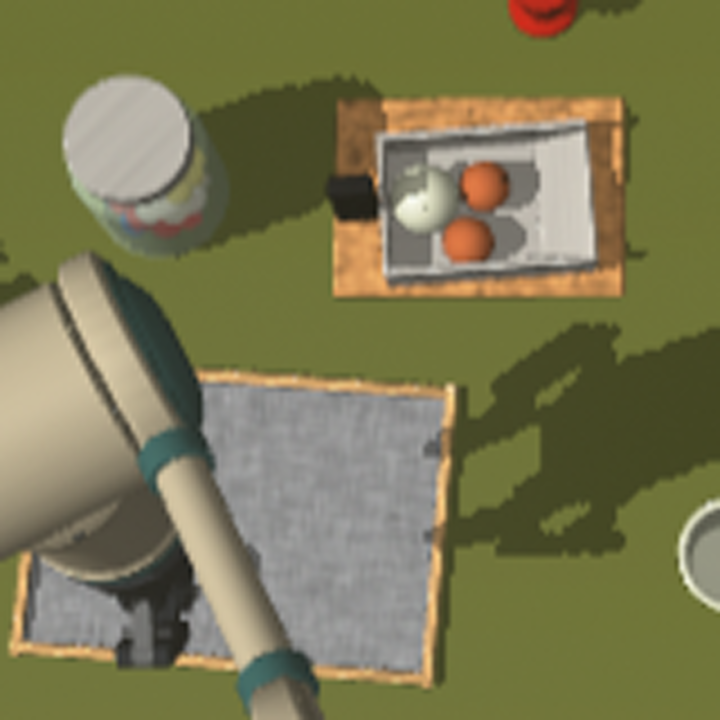

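carry_out(deltas=[0.6,0.005,0,0,0,0,0,0.6,0,0,0,0,0,0,0.6,0,0,0,0,0,0,0.3,0,0,0,0,0,0,0.05,0,0,0,0,0,0,0,0,0,0,0,0,0])

```text
clock: 22.42
position: [0.4309, 0.3015, 0.0092]
ee_rot: [0.5, 0.5, 0.5, -0.5]
contact_force: [0.4, -0.1, -0.5]
width: 0.0428
```

Run:
```python
from h import *
want([.4307,.3015,.007],M=DOWN_X)
```

```text
t 22.43 pos [0.4309 0.3015 0.0092] w 0.0428 F [ 0.4 -0.1 -0.5] q [0.48 0.43 1.91 0.   0.8  0.48]
 turn units [-0.02 -0.   -0.  ] deg [-0.07 -0.02 -0.  ]
 shift units in current tool axes [ 0.037 -0.003 -0.   ] world mm [-0.2  0.  -2.2]
 shift units in target axes [ 0.037 -0.003 -0.   ]
```

carry_out(deltas=[0.03,0,0,0,0,0,-0.9,0,0,0,0,0,0,-0.9,0,0,0,0,0,0,-0.9,0,0,0,0,0,0,-0.9,-0.4,0,0,0,0,0,-0.9,-0.7,0,0,0,0,0,-0.9,-0.8,0,0,0,0,0,-0.9,0,0,0,0,0,0,-0.9])

```text
clock: 23.42
position: [0.4323, 0.3031, 0.1248]
ee_rot: [0.501, 0.503, 0.499, -0.497]
contact_force: [0.6, -0.2, -0.6]
width: 0.0184
```

Run:
```python
from h import *
want([.636,.105,.12],M=DOWN_X)
dt=cam("top"); 
P=lambda x,y: (210+x/4.5,100+y/4.5)
print(onplane(dt,P(425,198),.028),onplane(dt,P(484,186),.023),onplane(dt,P(468,242),.023))
```

```text
t 23.43 pos [0.4323 0.3031 0.1248] w 0.0184 F [ 0.6 -0.2 -0.6] q [0.48 0.29 1.78 0.   1.07 0.48]
 turn units [ 0.   -0.06 -0.09] deg [ 0.01 -0.23 -0.38]
 shift units in current tool axes [0.089 3.395 3.303] world mm [ 203.7 -198.1   -4.8]
 shift units in target axes [0.08  3.395 3.302]
[0.63920175 0.18035104 0.028     ] [0.64722084 0.14650592 0.023     ] [0.61413238 0.15593872 0.023     ]
```

carry_out(deltas=[0,0.25,0.23,0,0,-0.08,-0.9,0,0.6,0.58,0,0,0,-0.9,0,0.6,0.58,0,0,0,-0.9,0,0.6,0.58,0,0,0,-0.9,0,0.6,0.58,0,0,0,-0.9,0,0.5,0.4,0,0,0,-0.9,0,0.25,0.18,0,0,0,-0.9,0,0,0,0,0,0,-0.9,0,0,0,0,0,0,-0.9])

```text
clock: 24.6
position: [0.6322, 0.115, 0.1193]
ee_rot: [0.498, 0.498, 0.503, -0.502]
contact_force: [-1.0, -0.8, -0.1]
width: 0.0182
```

Run:
```python
from h import *
want([.637,.115,.017],M=DOWN_X)
```

```text
t 24.6 pos [0.6322 0.115  0.1193] w 0.0182 F [-1.  -0.8 -0.1] q [0.07 0.46 1.51 0.   1.18 0.07]
 turn units [ 0.01 -0.01  0.13] deg [ 0.04 -0.04  0.51]
 shift units in current tool axes [1.704e+00 9.500e-02 1.000e-03] world mm [   4.8   -0.  -102.3]
 shift units in target axes [1.705 0.08  0.   ]
```

carry_out(deltas=[0.5,0.07,0,0,0,0.08,-0.9,0.5,0,0,0,0,0,-0.9,0.4,0,0,0,0,0,-0.9,0.3,0,0,0,0,0,-0.9,0,0,0,0,0,0,-0.9,0,0,0,0,0,0,-0.9,0,0,0,0,0,0,-0.5,0,0,0,0,0,0,-0.4,0,0,0,0,0,0,-0.35])

```text
clock: 25.72
position: [0.6382, 0.1139, 0.0183]
ee_rot: [0.5, 0.5, 0.5, -0.5]
contact_force: [0.3, -0.8, 0.3]
width: 0.0277
```

carry_out(deltas=[-0.3,0,0,0,0,0,-0.35,-0.6,0,0,0,0,0,-0.35,-0.6,0,0,0,0,0,-0.35,-0.6,0,0,0,0,0,-0.35,-0.6,0,0,0,0,0,-0.35])

```text
clock: 26.35
position: [0.6381, 0.1138, 0.1827]
ee_rot: [0.5, 0.5, 0.5, -0.5]
contact_force: [-0.6, 0.5, -0.1]
width: 0.0279
```

Run:
```python
from h import *
want([.4307,.3018,.12],M=DOWN_X)
dt=cam("top"); ds=cam("scene"); crop(dt,(210,60,450,260),3.3,"a7.png");crop(ds,(220,110,420,300),3,"a7s.png")
```

```text
t 26.35 pos [0.6381 0.1138 0.1827] w 0.0279 F [-0.6  0.5 -0.1] q [0.07 0.41 1.42 0.   1.31 0.07]
 turn units [-0.   -0.   -0.02] deg [-0.01 -0.01 -0.06]
 shift units in current tool axes [ 1.041 -3.459 -3.132] world mm [-207.4  188.   -62.7]
 shift units in target axes [ 1.044 -3.457 -3.133]
```

View pics/a7s.png

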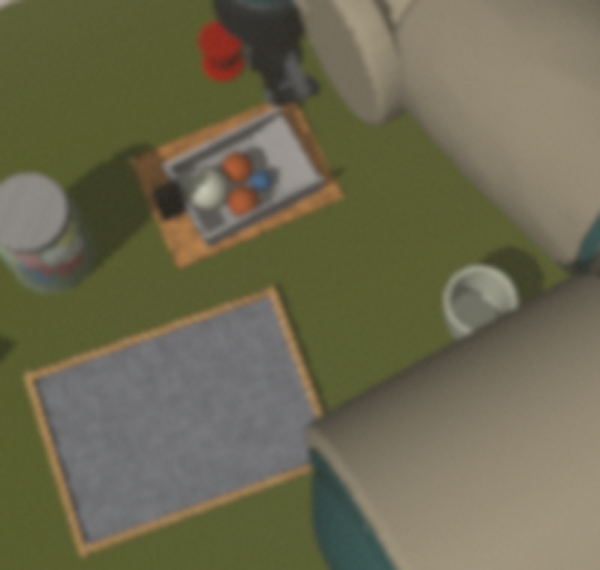

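carry_out(deltas=[0,0,0,1,0,0,-0.44,0,0,0,1,0,0,-0.44,0,0,0,1,0,0,-0.44,0,0,0,1,0,0,-0.44,0,0,0,1,0,0,-0.44,0,0,0,1,0,0,-0.44,0,0,0,1,0,0,-0.44,0,0,0,1,0,0,-0.44,0,0,0,1,0,0,-0.44,0,0,0,1,0,0,-0.44])

```text
clock: 27.7
position: [0.6376, 0.1138, 0.1799]
ee_rot: [-0.298, -0.641, -0.298, 0.642]
contact_force: [-0.7, 0.7, 0.5]
width: 0.024
```

carry_out(deltas=[0,0,0,1,0,0,-0.44,0,0,0,1,0,0,-0.44,0,0,0,1,0,0,-0.44,0,0,0,1,0,0,-0.44,0,0,0,1,0,0,-0.44,0,0,0,1,0,0,-0.44,0,0,0,1,0,0,-0.44,0,0,0,1,0,0,-0.44,0,0,0,1,0,0,-0.44,0,0,0,1,0,0,-0.44])

```text
clock: 28.95
position: [0.6376, 0.1138, 0.1799]
ee_rot: [-0.061, -0.704, -0.061, 0.705]
contact_force: [0.0, 0.6, 0.6]
width: 0.0238
```

carry_out(deltas=[0,0,0,1,0,0,-0.44,0,0,0,0.38,0,0,-0.44,0,0,0,0,0,0,-0.44])

```text
clock: 29.32
position: [0.6379, 0.1138, 0.1799]
ee_rot: [-0.028, -0.706, -0.028, 0.707]
contact_force: [0.2, 0.2, -0.1]
width: 0.024
```

```bash
cat >> h.py <<'E'
YG=np.array([np.cos(np.radians(4.5)),np.sin(np.radians(4.5)),0]); XG=np.array([YG[1],-YG[0],0])
G0=np.array([.592,-.254,0])
def gw(p): return G0+p[0]*XG+p[1]*YG+np.array([0,0,p[2]])
MBAR=np.stack([[0,0,-1.],XG,-YG],1)
def gpos():
    p=np.array(readout.get_state()["position"])-G0; return np.array([p@XG,p@YG,p[2]])
E
python3 - <<'E'
from h import *
print(gw([-.191,0,.1]))
want([.578,-.064,.19],M=MBAR)
dt=cam("top"); crop(dt,(270,60,580,260),2.5,"a8.png")
E
```

```text
[ 0.57701431 -0.06358879  0.1       ]
t 29.32 pos [0.6379 0.1138 0.1799] w 0.024 F [ 0.2  0.2 -0.1] q [0.07 0.42 1.42 0.   1.31 1.56]
 turn units [0.   0.01 0.  ] deg [0.01 0.05 0.01]
 shift units in current tool axes [-0.168  2.876  1.228] world mm [ -59.9 -177.8   10.1]
 shift units in target axes [-0.169  2.877  1.227]
```

View pics/a8.png

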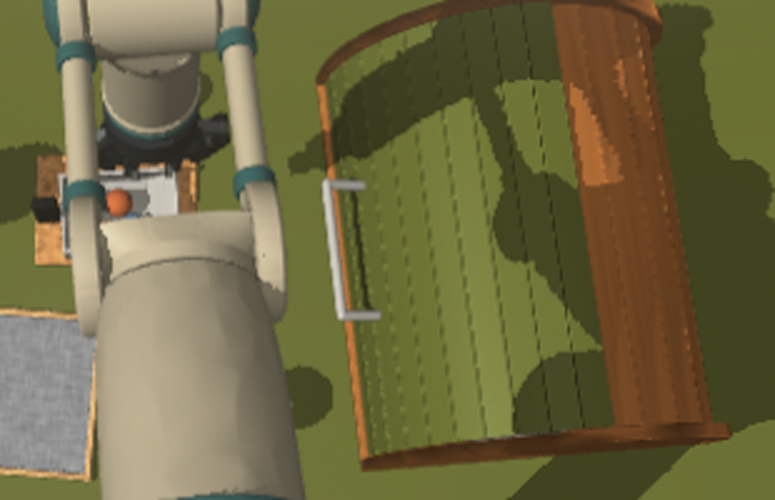

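carry_out(deltas=[-0.17,0.3,0.13,0,0,0,-0.44,0,0.65,0.28,0,0,0,-0.44,0,0.65,0.28,0,0,0,-0.44,0,0.65,0.28,0,0,0,-0.44,0,0.4,0.17,0,0,0,-0.44,0,0.22,0.09,0,0,0,-0.44,0,0,0,0,0,0,-0.44,0,0,0,0,0,0,-0.44])

```text
clock: 30.38
position: [0.5782, -0.0629, 0.1903]
ee_rot: [-0.028, -0.707, -0.028, 0.707]
contact_force: [-0.4, -0.2, -1.2]
width: 0.0238
```

Run:
```python
from h import *
want([.578,-.064,.088],M=MBAR)
dt=cam("top");ds=cam("scene"); crop(dt,(330,60,530,260),3,"a9.png"); crop(ds,(330,20,540,230),2.8,"a9s.png")
```

```text
t 30.38 pos [ 0.5782 -0.0629  0.1903] w 0.0238 F [-0.4 -0.2 -1.2] q [-0.23  0.31  1.56  0.    1.27  1.26]
 turn units [-0.    0.    0.01] deg [-0.    0.01  0.04]
 shift units in current tool axes [1.705 0.019 0.004] world mm [  -0.2   -1.1 -102.3]
 shift units in target axes [1.705 0.018 0.004]
```

View pics/a9s.png

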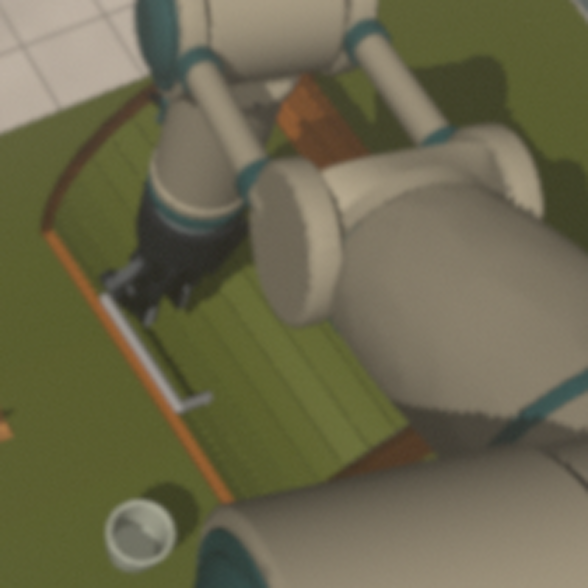

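carry_out(deltas=[0.4,0.018,0.004,0,0,0,-0.44,0.5,0,0,0,0,0,-0.44,0.3,0,0,0,0,0,-0.44,0.2,0,0,0,0,0,-0.44,0.2,0,0,0,0,0,-0.44,0.1,0,0,0,0,0,-0.44,0,0,0,0,0,0,-0.44])

```text
clock: 31.35
position: [0.5776, -0.0646, 0.0879]
ee_rot: [-0.028, -0.706, -0.028, 0.707]
contact_force: [0.9, 0.8, -0.1]
width: 0.0241
```

carry_out(deltas=[0,0,0,0,0,0,-0.9,0,0,0,0,0,0,-1,0,0,0,0,0,0,-1], newtons=50)

```text
clock: 31.72
position: [0.5776, -0.061, 0.0887]
ee_rot: [-0.025, -0.707, -0.029, 0.707]
contact_force: [-0.5, 9.7, 0.3]
width: 0.008
```

Run:
```python
from h import *
want(M=MBAR); print(gpos())
```

```text
t 31.73 pos [ 0.5776 -0.061   0.0887] w 0.008 F [-0.5  9.7  0.3] q [-0.23  0.4   1.7   0.01  1.04  1.26]
 turn units [-0.03 -0.    0.1 ] deg [-0.13 -0.01  0.38]
[-0.19353236  0.00079611  0.08865016]
```

Run:
```python
import numpy as np
t=np.radians(24)+np.r_[0,.03,np.linspace(.09,1.59,24)]
s=-209*np.cos(t); z=209*np.sin(t)
r=np.c_[-np.diff(z)/60,np.diff(s)/60].round(2)
print(len(r)); print(r.tolist())
```

```text
25
[[-0.09, 0.04], [-0.19, 0.1], [-0.19, 0.12], [-0.19, 0.13], [-0.18, 0.14], [-0.17, 0.15], [-0.16, 0.16], [-0.15, 0.17], [-0.14, 0.18], [-0.12, 0.19], [-0.11, 0.2], [-0.1, 0.21], [-0.08, 0.21], [-0.07, 0.22], [-0.06, 0.22], [-0.04, 0.22], [-0.03, 0.23], [-0.01, 0.23], [0.0, 0.23], [0.02, 0.23], [0.03, 0.22], [0.05, 0.22], [0.06, 0.22], [0.08, 0.21], [0.09, 0.21]]
```

carry_out(deltas=[-0.09,0.04,0,0,0,0,-1,-0.19,0.1,0,0,0,0,-1,-0.19,0.12,0,0,0,0,-1,-0.19,0.13,0,0,0,0,-1,-0.18,0.14,0,0,0,0,-1,-0.17,0.15,0,0,0,0,-1])

```text
clock: 32.48
position: [0.5807, -0.1011, 0.1497]
ee_rot: [-0.024, -0.707, -0.03, 0.707]
contact_force: [0.7, 8.3, 1.0]
width: 0.0081
```

Run:
```python
from h import *
want(M=MBAR); print(gpos())
ds=cam("scene"); crop(ds,(330,20,540,230),2.8,"b1s.png")
```

```text
t 32.48 pos [ 0.5807 -0.1011  0.1497] w 0.0081 F [0.7 8.3 1. ] q [-0.3   0.35  1.6   0.01  1.19  1.2 ]
 turn units [-0.02 -0.    0.12] deg [-0.08 -0.01  0.48]
[-0.15333733  0.0006972   0.14974821]
```

View pics/b1s.png

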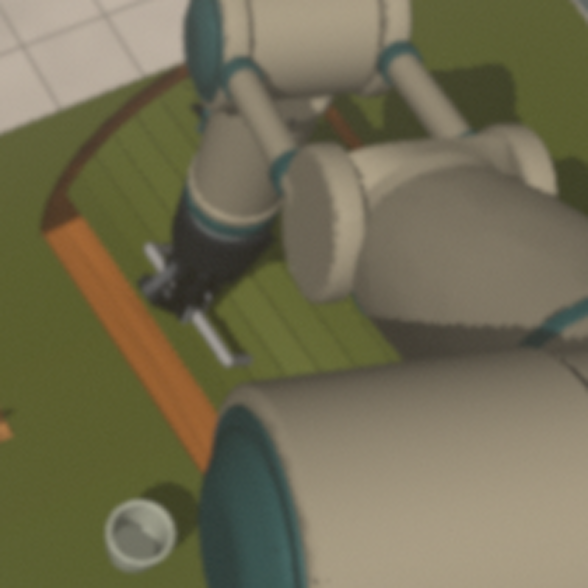

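Cover is rising with the bar in the grip; continuing.

carry_out(deltas=[-0.16,0.16,0,0,0,0,-1,-0.15,0.17,0,0,0,0,-1,-0.14,0.18,0,0,0,0,-1,-0.12,0.19,0,0,0,0,-1,-0.11,0.2,0,0,0,0,-1,-0.1,0.21,0,0,0,0,-1,-0.08,0.21,0,0,0,0,-1,-0.07,0.22,0,0,0,0,-1,-0.06,0.22,0,0,0,0,-1,-0.04,0.22,0,0,0,0,-1])

```text
clock: 33.78
position: [0.59, -0.2223, 0.2123]
ee_rot: [0.027, 0.707, 0.029, -0.706]
contact_force: [-1.2, 3.3, 5.3]
width: 0.008
```

carry_out(deltas=[-0.03,0.23,0,0,0,0,-1,-0.01,0.23,0,0,0,0,-1,0,0.23,0,0,0,0,-1,0.02,0.23,0,0,0,0,-1,0.03,0.22,0,0,0,0,-1,0.05,0.22,0,0,0,0,-1,0.06,0.22,0,0,0,0,-1])

```text
clock: 34.65
position: [0.5974, -0.319, 0.2025]
ee_rot: [-0.027, -0.706, -0.028, 0.707]
contact_force: [-1.6, 2.8, 0.3]
width: 0.0078
```

Run:
```python
from h import *
want(M=MBAR); print(gpos())
```

```text
t 34.65 pos [ 0.5974 -0.319   0.2025] w 0.0078 F [-1.6  2.8  0.3] q [-0.59  0.45  1.31 -0.    1.39  0.9 ]
 turn units [-0.01  0.02  0.02] deg [-0.04  0.09  0.06]
[0.06518147 0.00024423 0.20245996]
```

carry_out(deltas=[0.08,0.21,0,0,0,0,-1,0.09,0.21,0,0,0,0,-1,0.02,0.05,0,0,0,0,-1,0,0,0,0,0,0,-1])

```text
clock: 35.15
position: [0.5991, -0.3416, 0.1938]
ee_rot: [-0.025, -0.706, -0.031, 0.707]
contact_force: [-5.5, 12.4, 14.2]
width: 0.0077
```

Run:
```python
from h import *
want(M=MBAR); print(gpos())
```

```text
t 35.15 pos [ 0.5991 -0.3416  0.1938] w 0.0077 F [-5.5 12.4 14.2] q [-0.62  0.47  1.29  0.01  1.39  0.87]
 turn units [0.   0.01 0.13] deg [0.01 0.05 0.54]
[0.08790847 0.00025231 0.19378452]
```

carry_out(deltas=[-0.02,-0.05,0,0,0,0,-0.7,0,0,0,0,0,0,-0.5,0,0,0,0,0,0,-0.44,-0.3,0,0,0,0,0,-0.44,-0.6,0,0,0,0,0,-0.44,-0.5,0,0,0,0,0,-0.44,0,-0.8,0,0,0,0,-0.44,0,-0.9,0,0,0,0,-0.44,0,-0.9,0,0,0,0,-0.44,0,-0.9,0,0,0,0,-0.44])

```text
clock: 36.4
position: [0.5835, -0.1332, 0.2768]
ee_rot: [0.028, 0.707, 0.027, -0.706]
contact_force: [0.3, 0.1, 0.1]
width: 0.024
```

carry_out(deltas=[0,-0.9,0,-1,0,0,-0.44,0,-0.9,0,-1,0,0,-0.44,0,-0.6,0,-1,0,0,-0.44,0,0,0,-1,0,0,-0.44,0,0,0,-1,0,0,-0.44,0,0,0,-1,0,0,-0.44,0,0,0,-1,0,0,-0.44,0,0,0,-1,0,0,-0.44,0,0,0,-1,0,0,-0.44,0,0,0,-1,0,0,-0.44])

```text
clock: 37.65
position: [0.564, 0.0077, 0.2768]
ee_rot: [-0.268, -0.654, -0.268, 0.654]
contact_force: [0.1, 0.4, -0.3]
width: 0.024
```

Run:
```python
from h import *
want([.634,.217,.2],M=DOWN_X)
dt=cam("top"); ds=cam("scene"); cv2.imwrite("pics/b2t.png",dt["color"][:,:,::-1]); crop(ds,(330,20,540,230),2.8,"b2s.png")
crop(dt,(270,100,360,180),8,"b2c.png")
```

```text
t 37.65 pos [0.564  0.0077 0.2768] w 0.024 F [ 0.1  0.4 -0.3] q [-0.11  0.24  1.45 -0.    1.46  0.68]
 turn units [-1.135e+01  1.000e-02 -0.000e+00] deg [-4.542e+01  3.000e-02 -2.000e-02]
 shift units in current tool axes [ 1.278 -1.666 -3.28 ] world mm [ 70.  209.3 -76.8]
 shift units in target axes [ 1.28   1.167 -3.488]
```

View pics/b2t.png

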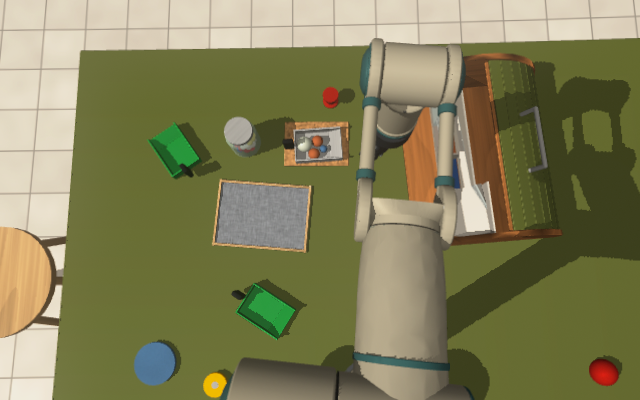

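View pics/b2s.png

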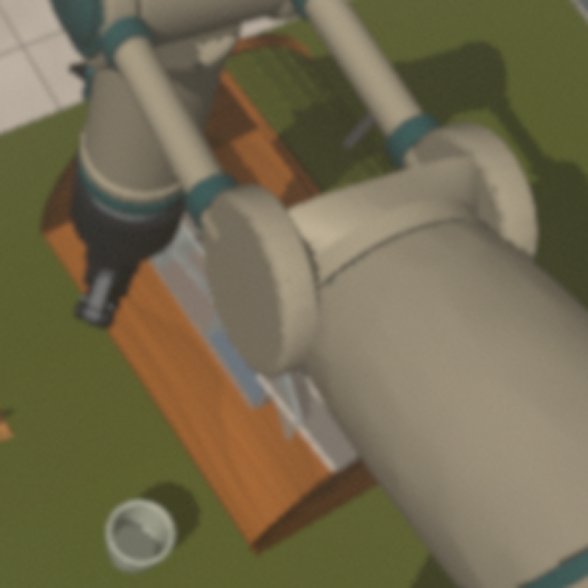

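View pics/b2c.png

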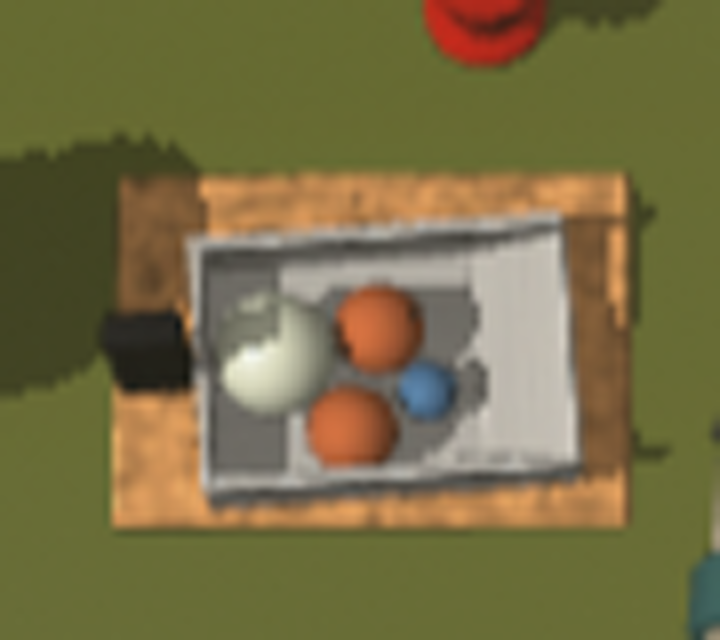

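Run:
```python
from h import *
dt=cam("top"); ds=cam("scene")
print(onplane(dt,(270+147/8,100+331/8),.08))
for d,b in((dt,(275,130,300,155)),(ds,(262,160,290,190))):
    H=hsv(d); m=np.zeros(H.shape[:2],bool); m[b[1]:b[3],b[0]:b[2]]=True
    m&=(H[...,2]<60)
    for c,a,bb in blobs(m,15):
        print(c,a,bb)
        ys,xs=np.where(m); P=np.array([atdepth(d,(x,y)) for x,y in zip(xs,ys)]); Q=P[(P[:,2]>.06)&(P[:,2]<.1)]; print(len(P),len(Q),Q.mean(0) if len(Q) else P.mean(0), Q.min(0),Q.max(0))
crop(ds,(255,135,340,205),8,"b3s.png")
# bowl rim from top crop corners at z=.038 (cork 4+ 4? rim 34)
P=[(270+188/8,100+240/8),(270+560/8,100+215/8),(270+580/8,100+475/8),(270+205/8,100+500/8)]
Q=np.array([onplane(dt,p,.034) for p in P])[:,:2]; print(Q.round(4).tolist(),Q.mean(0)); 
e=(Q[1]+Q[2]-Q[0]-Q[3]); print(np.degrees(np.arctan2(e[1],e[0])), np.linalg.norm(e)/2)
# poses predicted
```

```text
[0.63221713 0.21745024 0.08      ]
[287.8, 143.3] 97 [282, 139, 12, 10]
97 67 [0.63109386 0.21928436 0.07638642] [0.62606717 0.20724424 0.06040401] [0.63924291 0.23348201 0.08503329]
[276.3, 176.0] 75 [272, 171, 9, 11]
75 47 [0.6327582  0.22077589 0.07486667] [0.62937608 0.20889893 0.06001029] [0.63906109 0.23156385 0.08506861]
[[0.6753, 0.2083], [0.6818, 0.088], [0.5956, 0.0828], [0.5891, 0.2028]] [0.63545054 0.14544407]
-86.88745297316049 0.12031859955169555
```

View pics/b3s.png

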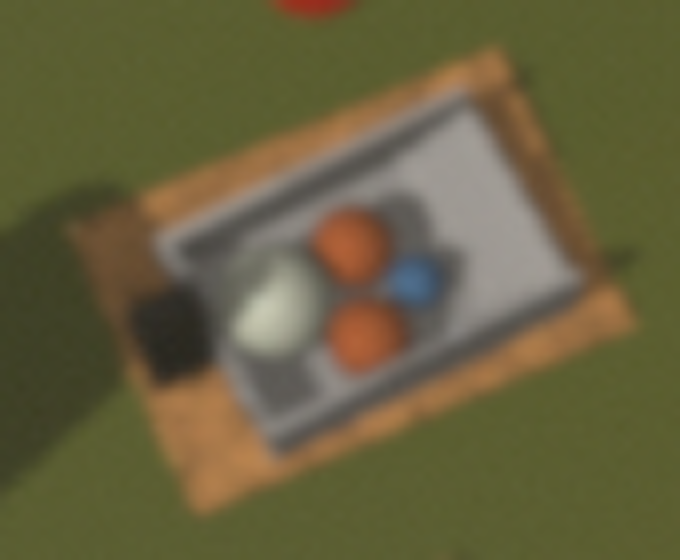

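carry_out(deltas=[0,0,-0.3,-1,0,0,0.0,0,0,-0.3,-1,0,0,0.0,0,0,-0.3,-1,0,0,0.0,0,0,-0.3,-1,0,0,0.0,0,0,-0.3,-1,0,0,0.0,0,0,-0.3,-1,0,0,0.0,0,0,-0.3,-1,0,0,0.0,0,0,-0.3,-1,0,0,0.0,0,0,-0.3,-1,0,0,0.0,0,0,0,-1,0,0,0.0])

```text
clock: 39.1
position: [0.6423, 0.1483, 0.2766]
ee_rot: [-0.476, -0.523, -0.476, 0.523]
contact_force: [-1.0, -0.2, 0.1]
width: 0.0427
```

carry_out(deltas=[0,0,0,-1,0,0,0.0,0,0,0,-0.98,0,0,0.0,0,0,0,0,0,0,0.0])

```text
clock: 39.48
position: [0.6421, 0.147, 0.2769]
ee_rot: [0.51, 0.49, 0.51, -0.49]
contact_force: [0.4, 0.4, -0.2]
width: 0.0427
```

```bash
cat >> h.py <<'E'
def mdown(a): # tool x down, tool y at world angle a deg
    a=np.radians(a); y=np.array([np.cos(a),np.sin(a),0]); x=np.array([0,0,-1.]); return np.stack([x,y,np.cross(x,y)],1)
E
python3 - <<'E'
from h import *
want([.632,.2195,.15],M=mdown(2.5))
E
```

```text
t 39.48 pos [0.6421 0.147  0.2769] w 0.0427 F [ 0.4  0.4 -0.2] q [0.12 0.39 1.23 0.   1.53 0.08]
 turn units [-0.05  0.    0.01] deg [-0.19  0.    0.04]
 shift units in current tool axes [ 2.115 -0.118 -1.215] world mm [ -10.1   72.5 -126.9]
 shift units in target axes [ 2.115 -0.115 -1.215]
```

carry_out(deltas=[0.2,-0.04,-0.4,-0.05,0,0,0.0,0.5,-0.04,-0.45,0,0,0,0.0,0.6,-0.035,-0.365,0,0,0,0.0,0.6,0,0,0,0,0,0.0,0.25,0,0,0,0,0,0.0,0,0,0,0,0,0,0.0,0,0,0,0,0,0,0.0])

```text
clock: 40.35
position: [0.6327, 0.2199, 0.1496]
ee_rot: [0.511, 0.489, 0.511, -0.488]
contact_force: [-0.1, 0.3, 0.3]
width: 0.0428
```

Run:
```python
from h import *
want([.632,.2195,.045],M=mdown(2.5))
dt=cam("top"); ds=cam("scene"); crop(ds,(235,125,345,205),7,"b4s.png")
```

```text
t 40.35 pos [0.6327 0.2199 0.1496] w 0.0428 F [-0.1  0.3  0.3] q [0.23 0.47 1.41 0.   1.26 0.19]
 turn units [ 0.02 -0.01 -0.03] deg [ 0.07 -0.04 -0.12]
 shift units in current tool axes [ 1.744 -0.016  0.007] world mm [  -0.7   -0.4 -104.6]
 shift units in target axes [ 1.744 -0.012  0.006]
```

View pics/b4s.png

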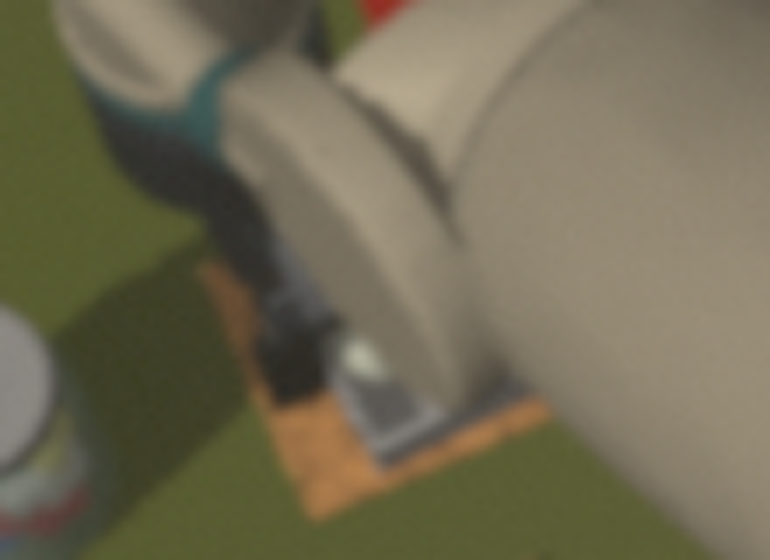

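carry_out(deltas=[0.45,-0.01,0.005,0,0,0,0.0,0.5,0,0,0,0,0,0.0,0.5,0,0,0,0,0,0.0,0.25,0,0,0,0,0,0.0,0.05,0,0,0,0,0,0.0,0,0,0,0,0,0,0.0])

```text
clock: 41.2
position: [0.6319, 0.2194, 0.0442]
ee_rot: [0.511, 0.489, 0.511, -0.488]
contact_force: [-0.0, 0.7, 0.6]
width: 0.0427
```

Run:
```python
from h import *
want([.632,.2195,.045],M=mdown(2.5))
```

```text
t 41.2 pos [0.6319 0.2194 0.0442] w 0.0427 F [-0.   0.7  0.6] q [0.23 0.55 1.54 0.   1.04 0.18]
 turn units [ 0.02 -0.01 -0.02] deg [ 0.09 -0.03 -0.08]
 shift units in current tool axes [-0.013  0.002 -0.001] world mm [0.1 0.1 0.8]
 shift units in target axes [-0.013  0.002 -0.001]
```

carry_out(deltas=[0,0,0,0,0,0,-0.4,0,0,0,0,0,0,-0.6,0,0,0,0,0,0,-0.9,0,0,0,0,0,0,-1,0,0,0,0,0,0,-1], newtons=100)

```text
clock: 41.82
position: [0.6321, 0.2195, 0.0444]
ee_rot: [0.512, 0.489, 0.511, -0.488]
contact_force: [1.3, -0.8, 5.4]
width: 0.0108
```

Run:
```python
from h import *
want([.632,.2195,.045],M=mdown(2.5))
```

```text
t 41.83 pos [0.6321 0.2195 0.0444] w 0.0108 F [ 1.3 -0.8  5.4] q [0.23 0.55 1.54 0.   1.04 0.18]
 turn units [ 0.02 -0.01 -0.03] deg [ 0.09 -0.04 -0.12]
 shift units in current tool axes [-0.01  -0.002  0.001] world mm [-0.1 -0.   0.6]
 shift units in target axes [-0.01  -0.002  0.001]
```

carry_out(deltas=[-0.05,0,0,0,-0.3,0,-1,-0.15,0,0,0,-0.3,0,-1,-0.25,0,0,0,-0.3,0,-1,-0.35,0,0,0,0,0,-1,-0.4,0,0,0,0,0,-1,-0.4,0,0,0,0,0,-1,-0.2,0,0,0,0,0,-1,0,0,0,0,0,0,-1])

```text
clock: 42.82
position: [0.631, 0.2255, 0.1516]
ee_rot: [0.527, 0.473, 0.495, -0.503]
contact_force: [-0.4, 0.3, -3.8]
width: 0.0109
```

Run:
```python
from h import *
want([.632,.2195,.25],M=mdown(2.5))
dt=cam("top"); ds=cam("scene"); crop(ds,(235,105,345,205),6,"b5s.png"); crop(dt,(260,80,360,180),6,"b5t.png")
```

```text
t 42.83 pos [0.631  0.2255 0.1516] w 0.0109 F [-0.4  0.3 -3.8] q [ 0.27  0.48  1.39 -0.06  1.29  0.25]
 turn units [ 0.03  0.9  -0.01] deg [ 0.11  3.59 -0.03]
 shift units in current tool axes [-1.631  0.013  0.203] world mm [ 1.  -6.  98.4]
 shift units in target axes [-1.641  0.013  0.101]
```

View pics/b5s.png

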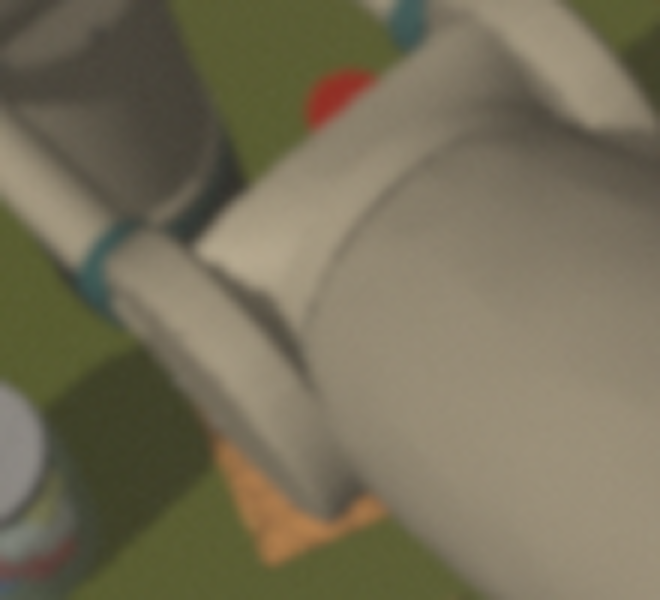

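View pics/b5t.png

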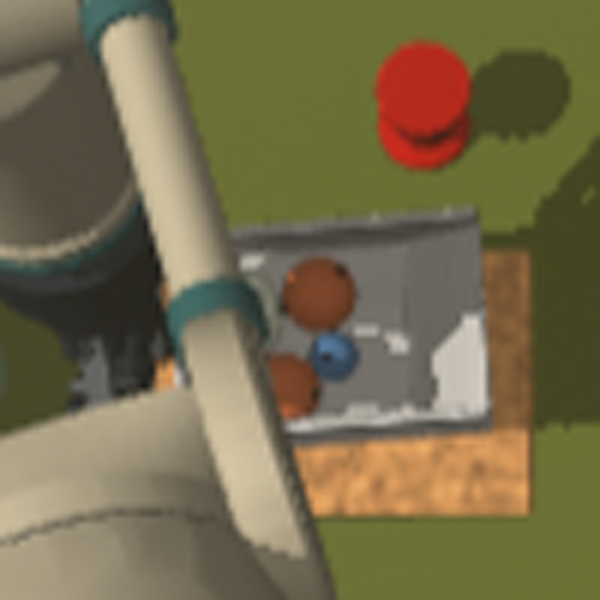

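carry_out(deltas=[-0.2,0,0,0,0,0,-1,-0.4,0,0,0,0,0,-1,-0.5,0,0,0,0,0,-1,-0.5,0,0,0,0,0,-1,-0.2,0,0,-0.5,0,0,-1,0,0,0,0,0,0,-1])

```text
clock: 43.68
position: [0.6308, 0.232, 0.2592]
ee_rot: [0.535, 0.464, 0.504, -0.495]
contact_force: [0.3, 0.5, -3.4]
width: 0.0106
```

```bash
cat >> h.py <<'E'
MP=np.stack([[0,0,-1.],YG,XG],1)
def Ry(a): return R.from_euler('y',a,degrees=True).as_matrix()
LIPV=np.array([.0215,0,.135])
def tcp_for(lip_g,phi): # lip in grader coords (m), tilt deg
    M=MP@Ry(phi); return gw(lip_g)-M@LIPV, M
E
python3 - <<'E'
from h import *
p,M=tcp_for([-.080,-.150,.205],-3.5); print(p)
want(p,M=M)
p,M=tcp_for([-.080,-.150,.160],-3.5); print(p)
E
```

```text
[ 0.42551047 -0.05037417  0.21821835]
t 43.67 pos [0.6308 0.232  0.2592] w 0.0106 F [ 0.3  0.5 -3.4] q [ 0.28  0.42  1.21 -0.06  1.52  0.2 ]
 turn units [0.03 0.02 0.02] deg [0.12 0.08 0.09]
 shift units in current tool axes [ 0.964 -3.788  4.364] world mm [-205.3 -282.4  -41. ]
 shift units in target axes [ 0.952 -3.78   4.373]
[ 0.42551047 -0.05037417  0.17321835]
```

carry_out(deltas=[0.02,-0.118,0.136,0,0,0,-1,0.02,-0.236,0.273,0,0,0,-1,0.05,-0.354,0.41,0,0,0,-1,0.05,-0.472,0.546,0,0,0,-1,0.05,-0.472,0.546,0,0,0,-1,0.05,-0.472,0.546,0,0,0,-1,0.05,-0.472,0.546,0,0,0,-1,0.03,-0.472,0.546,0,0,0,-1,0.02,-0.354,0.41,0,0,0,-1,0.02,-0.236,0.273,0,0,0,-1])

```text
clock: 44.92
position: [0.4292, -0.0408, 0.2524]
ee_rot: [0.534, 0.463, 0.504, -0.496]
contact_force: [-0.2, 0.3, -2.1]
width: 0.0106
```

carry_out(deltas=[0,-0.12,0.136,0,0,0,-1,0,0,0,0,0,0,-1,0,0,0,0,0,0,-1])

```text
clock: 45.3
position: [0.4259, -0.0478, 0.254]
ee_rot: [0.535, 0.464, 0.504, -0.495]
contact_force: [-0.2, -0.3, -2.7]
width: 0.0109
```

Run:
```python
from h import *
p,M=tcp_for([-.080,-.150,.165],-3.5); print(p,gpos())
want(p,M=M)
dt=cam("top"); ds=cam("scene"); crop(ds,(330,40,540,250),2.8,"b6s.png"); crop(dt,(350,40,580,260),2.7,"b6t.png")
```

```text
[ 0.42551047 -0.05037417  0.17821835] [-0.21856001 -0.14938579  0.25395633]
t 45.3 pos [ 0.4259 -0.0478  0.254 ] w 0.0109 F [-0.2 -0.3 -2.7] q [-0.22  0.03  1.75 -0.06  1.34 -0.29]
 turn units [0.03 0.01 0.04] deg [0.12 0.05 0.16]
 shift units in current tool axes [ 1.262 -0.007 -0.037] world mm [ -0.4  -2.5 -75.7]
 shift units in target axes [ 1.262 -0.01  -0.035]
```

View pics/b6t.png

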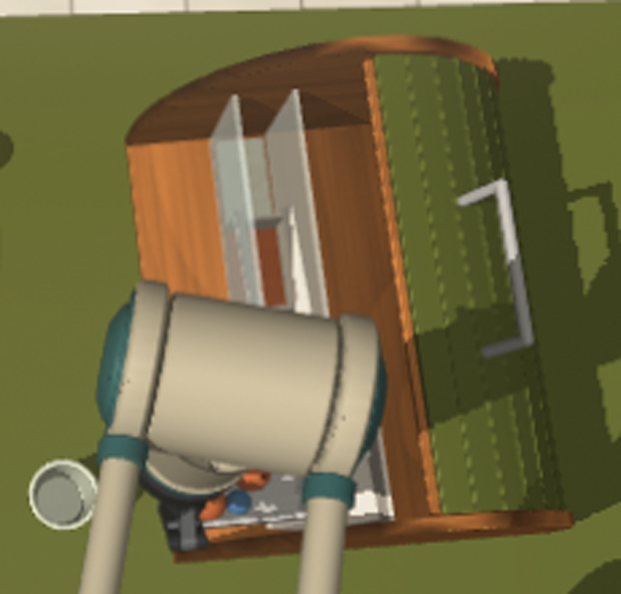

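View pics/b6s.png

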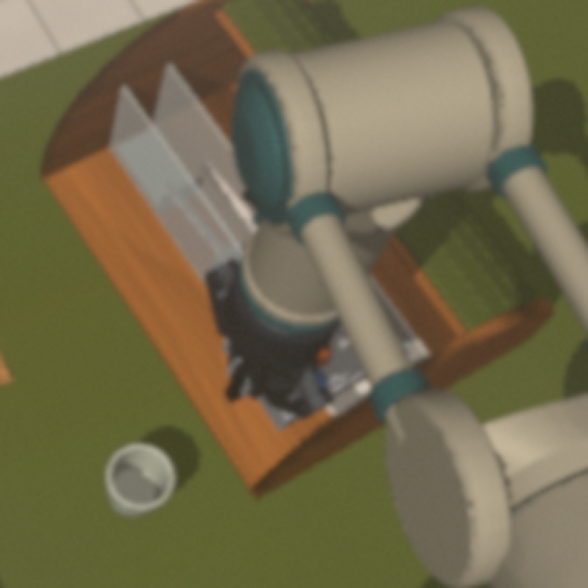

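carry_out(deltas=[0.2,0.05,-0.03,0,0,0,-1,0.35,0,0,0,0,0,-1,0.35,0,0,0,0,0,-1,0.25,0,0,0,0,0,-1,0.1,0,0,0,0,0,-1,0,0,0,0,0,0,-1])

```text
clock: 46.15
position: [0.4286, -0.0507, 0.1787]
ee_rot: [0.535, 0.463, 0.504, -0.495]
contact_force: [-0.2, -0.1, -2.2]
width: 0.0108
```

Run:
```python
from h import *
want(M=MP@Ry(-3.5)); g=gpos(); print(g)
# rows from current cmd pose approx measured: pivot about lip, lip path from current to target
s=readout.get_state(); Mc=rot(s["ee_rot"]).as_matrix()
lip0=np.array(s["position"])+Mc@LIPV; d=lip0-G0; print("lip g",d@XG,d@YG,d[2])
phis=[-3.5,-0.5]+list(np.arange(3.5,43.6,4))
lip=np.array([d@XG,d@YG,d[2]]); tgt=np.array([-.080,-.146,.143])
P=[];Ms=[]
for i,ph in enumerate(phis):
    f=min(1,i/8); p,M=tcp_for(lip+(tgt-lip)*f,ph); P.append(p);Ms.append(M)
for i in range(1,len(phis)):
    print(round(phis[i],1),(Ms[i-1].T@(P[i]-P[i-1])/.06).round(2).tolist(),(phis[i]-phis[i-1])/4)
print(P[-1])
```

```text
t 46.15 pos [ 0.4286 -0.0507  0.1787] w 0.0108 F [-0.2 -0.1 -2.2] q [-0.23  0.1   1.88 -0.07  1.15 -0.28]
 turn units [0.03 0.02 0.05] deg [0.13 0.07 0.21]
[-0.21548386 -0.14695717  0.17873412]
lip g -0.07940776178923896 -0.14674114139067815 0.1656765896242649
-0.5 [-0.07, 0.0, 0.02] 0.75
3.5 [-0.11, 0.0, 0.03] 1.0
7.5 [-0.11, 0.0, 0.03] 1.0
11.5 [-0.11, 0.0, 0.04] 1.0
15.5 [-0.11, 0.0, 0.04] 1.0
19.5 [-0.11, 0.0, 0.04] 1.0
23.5 [-0.11, 0.0, 0.05] 1.0
27.5 [-0.11, 0.0, 0.05] 1.0
31.5 [-0.16, 0.0, 0.03] 1.0
35.5 [-0.16, -0.0, 0.03] 1.0
39.5 [-0.16, 0.0, 0.03] 1.0
43.5 [-0.16, -0.0, 0.03] 1.0
[ 0.43365136 -0.10283197  0.25152342]
```

carry_out(deltas=[-0.07,0,0.02,0,0.75,0,-1,-0.11,0,0.03,0,1,0,-1,-0.11,0,0.03,0,1,0,-1,-0.11,0,0.04,0,1,0,-1,-0.11,0,0.04,0,1,0,-1,-0.06,0,0.02,0,0.5,0,-1,0,0,0,0,0,0,-1])

```text
clock: 47.02
position: [0.4302, -0.0656, 0.2121]
ee_rot: [0.434, 0.546, 0.592, -0.403]
contact_force: [-0.2, 0.4, -2.1]
width: 0.0106
```

Run:
```python
from h import *
p,M=tcp_for([-.08,-.146,.15],17.5); want(p,M=M); 
s=readout.get_state(); Mc=rot(s["ee_rot"]).as_matrix()
d=np.array(s["position"])+Mc@LIPV-G0; print("lip g",d@XG,d@YG,d[2])
dt=cam("top"); crop(dt,(380,120,560,260),4,"b7t.png")
```

```text
t 47.02 pos [ 0.4302 -0.0656  0.2121] w 0.0106 F [-0.2  0.4 -2.1] q [-0.52  0.15  1.77  0.25  1.41 -0.67]
 turn units [-0.01  0.04  0.04] deg [-0.02  0.14  0.14]
 shift units in current tool axes [ 0.025  0.008 -0.023] world mm [ 0.3  1.8 -1. ]
 shift units in target axes [ 0.025  0.008 -0.023]
lip g -0.07808648087466508 -0.1465712730984831 0.15133081012569546
```

View pics/b7t.png

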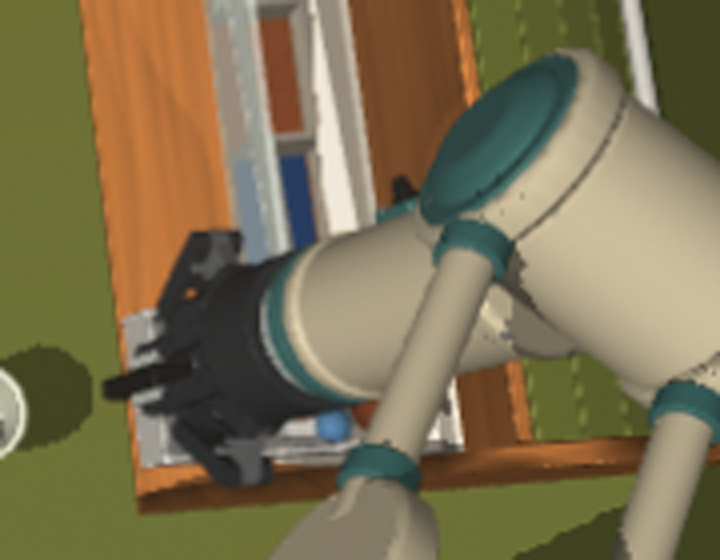

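carry_out(deltas=[-0.055,0,0.02,0,0.5,0,-1,-0.055,0,0.02,0,0.5,0,-1,-0.055,0,0.02,0,0.5,0,-1,-0.055,0,0.02,0,0.5,0,-1,-0.06,0,0.02,0,0.5,0,-1,-0.07,0,0.02,0,0.5,0,-1,0,0,0,0,0,0,-1,0,0,0,0,0,0,-1])

```text
clock: 48.08
position: [0.4311, -0.0794, 0.2287]
ee_rot: [0.37, 0.585, 0.635, -0.343]
contact_force: [0.8, -1.0, -2.3]
width: 0.0106
```

Run:
```python
from h import *
p,M=tcp_for([-.08,-.146,.145],29.5); want(p,M=M); 
s=readout.get_state(); Mc=rot(s["ee_rot"]).as_matrix()
d=np.array(s["position"])+Mc@LIPV-G0; print("lip g",d@XG,d@YG,d[2])
dt=cam("top"); crop(dt,(380,60,560,260),3,"b8t.png"); ds=cam("scene"); crop(ds,(330,40,540,250),2.8,"b8s.png")
```

```text
t 48.08 pos [ 0.4311 -0.0794  0.2287] w 0.0106 F [ 0.8 -1.  -2.3] q [-0.66  0.22  1.71  0.37  1.57 -0.81]
 turn units [-0.    0.02  0.05] deg [-0.01  0.07  0.18]
 shift units in current tool axes [-0.02   0.013 -0.016] world mm [0.7 0.3 1.5]
 shift units in target axes [-0.02   0.013 -0.016]
lip g -0.0796602753974031 -0.14684754845316775 0.14361113879369464
```

View pics/b8t.png

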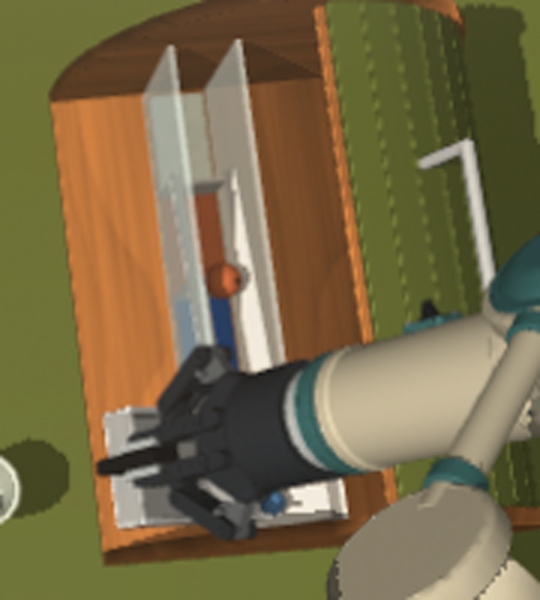

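View pics/b8s.png

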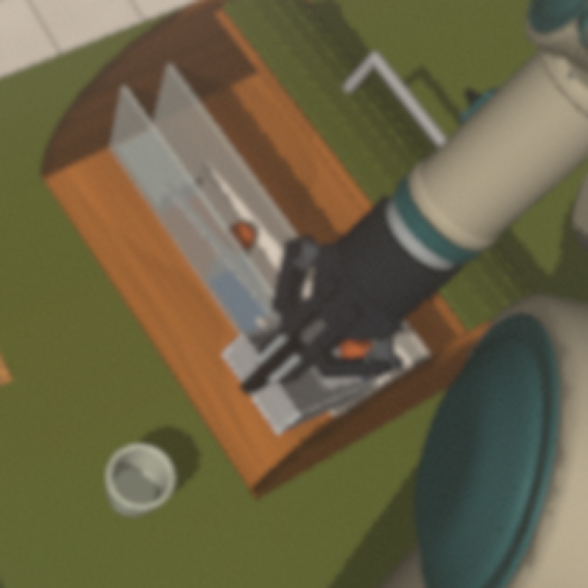

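carry_out(deltas=[0,0,0,0,0,0,-1,0,0,0,0,0,0,-1,-0.035,0,0.01,0,0.25,0,-1,-0.035,0,0.01,0,0.25,0,-1,-0.035,0,0.01,0,0.25,0,-1,0,0,0,0,0,0,-1,0,0,0,0,0,0,-1])

```text
clock: 49.05
position: [0.4314, -0.0842, 0.233]
ee_rot: [0.353, 0.594, 0.644, -0.328]
contact_force: [0.7, 0.4, -0.6]
width: 0.0109
```

Run:
```python
from h import *
want()
dt=cam("top"); crop(dt,(380,60,560,260),3,"b9t.png"); ds=cam("scene"); crop(ds,(330,40,540,250),2.8,"b9s.png")
```

```text
t 49.05 pos [ 0.4314 -0.0842  0.233 ] w 0.0109 F [ 0.7  0.4 -0.6] q [-0.69  0.24  1.69  0.39  1.62 -0.83]
```

View pics/b9t.png

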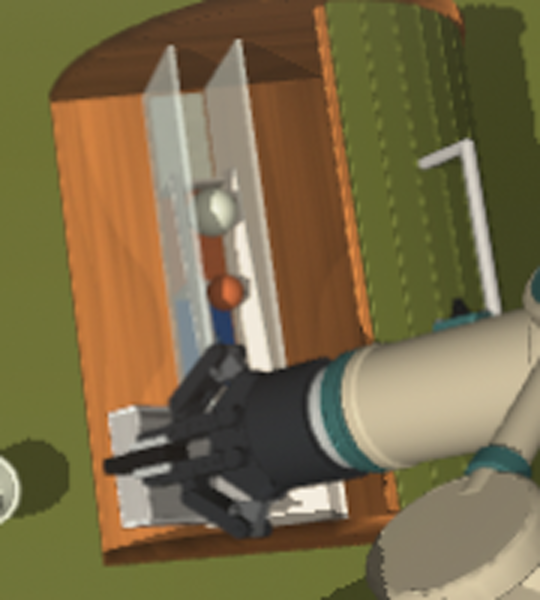

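View pics/b9s.png

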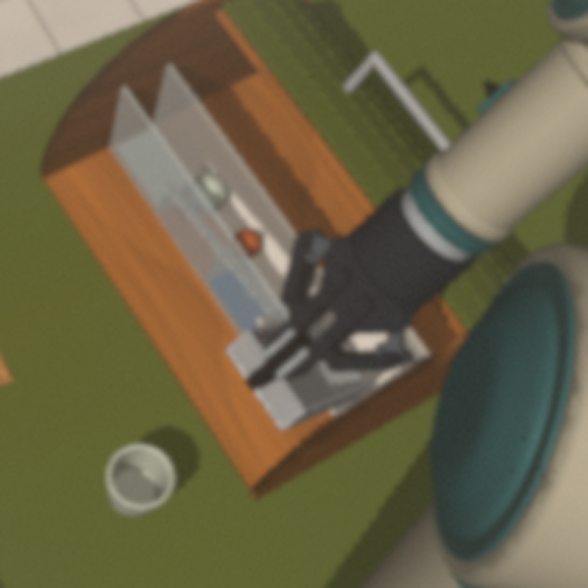

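carry_out(deltas=[-0.07,0,0.015,0,0.5,0,-1,-0.07,0,0.015,0,0.5,0,-1,-0.04,0,0.01,0,0.25,0,-1,0,0,0,0,0,0,-1,0,0,0,0,0,0,-1,0,0,0,0,0,0,-1])

```text
clock: 49.9
position: [0.4321, -0.092, 0.2408]
ee_rot: [0.325, 0.607, 0.659, -0.301]
contact_force: [-1.1, -0.1, -0.9]
width: 0.0107
```

Run:
```python
from h import *
want()
dt=cam("top"); crop(dt,(380,60,560,260),3,"c1t.png"); ds=cam("scene"); crop(ds,(330,40,540,250),2.8,"c1s.png")
```

```text
t 49.9 pos [ 0.4321 -0.092   0.2408] w 0.0107 F [-1.1 -0.1 -0.9] q [-0.73  0.28  1.67  0.43  1.69 -0.87]
```

View pics/c1t.png

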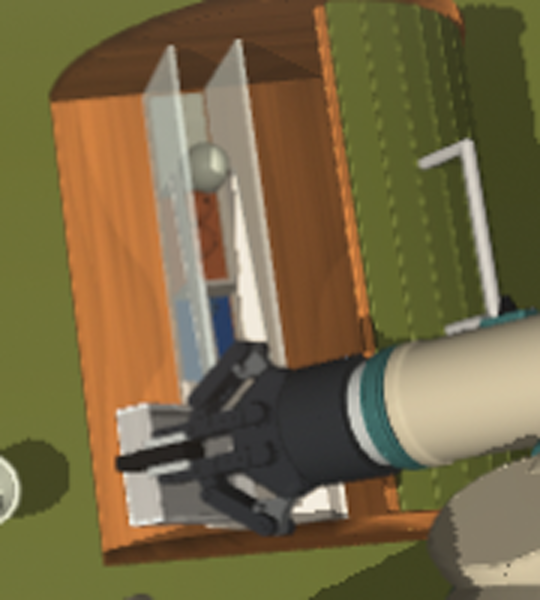

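View pics/c1s.png

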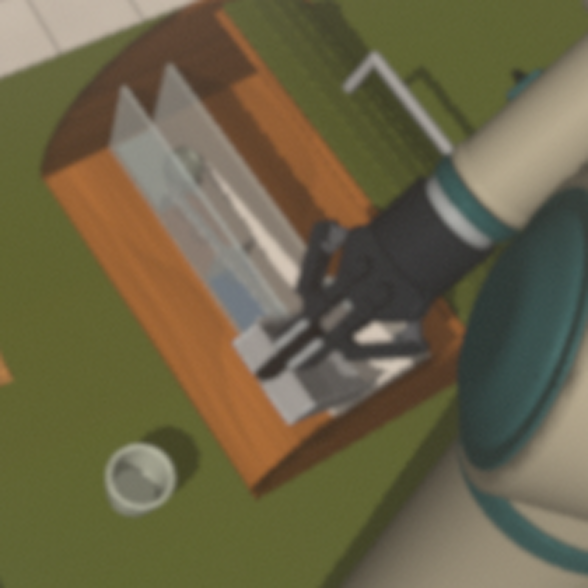

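carry_out(deltas=[-0.2,0,-0.15,0,0,0,-1,-0.3,0,-0.23,0,0,0,-1,-0.3,0,-0.23,0,0,0,-1,0,0,0,0,-1,0,-1,0,0,0,0,-1,0,-1,0,0,0,0,-1,0,-1,0,0,0,0,-1,0,-1,0,0,0,0,-1,0,-1,0,0,0,0,-1,0,-1,0,0,0,0,-1,0,-1])

```text
clock: 51.25
position: [0.4318, -0.0916, 0.3014]
ee_rot: [0.476, 0.516, 0.56, -0.44]
contact_force: [0.5, 1.2, -2.0]
width: 0.0108
```

carry_out(deltas=[0,0,-0.3,0,-1,0,-1,0,0,-0.6,0,-1,0,-1,0,0,-0.7,0,-0.4,0,-1,0,0,-0.7,0,0,0,-1,0,0,-0.7,0,0,0,-1,0,0,-0.5,0,0,0,-1,0,0,-0.2,0,0,0,-1,0,0,0,0,0,0,-1])

```text
clock: 52.25
position: [0.4142, 0.1288, 0.3081]
ee_rot: [0.521, 0.477, 0.52, -0.481]
contact_force: [0.0, 0.2, -0.6]
width: 0.0109
```

Run:
```python
from h import *
want([.632,.215,.25],M=mdown(0))
dt=cam("top"); crop(dt,(330,60,560,260),3.4,"c2t.png"); ds=cam("scene"); crop(ds,(300,40,540,250),3,"c2s.png")
```

```text
t 52.25 pos [0.4142 0.1288 0.3081] w 0.0109 F [ 0.   0.2 -0.6] q [ 0.14  0.02  1.63 -0.    1.49  0.06]
 turn units [1.17 0.06 0.03] deg [4.7  0.25 0.12]
 shift units in current tool axes [ 0.955  3.738 -1.138] world mm [217.8  86.2 -58.1]
 shift units in target axes [ 0.968  3.63  -1.436]
```

View pics/c2t.png

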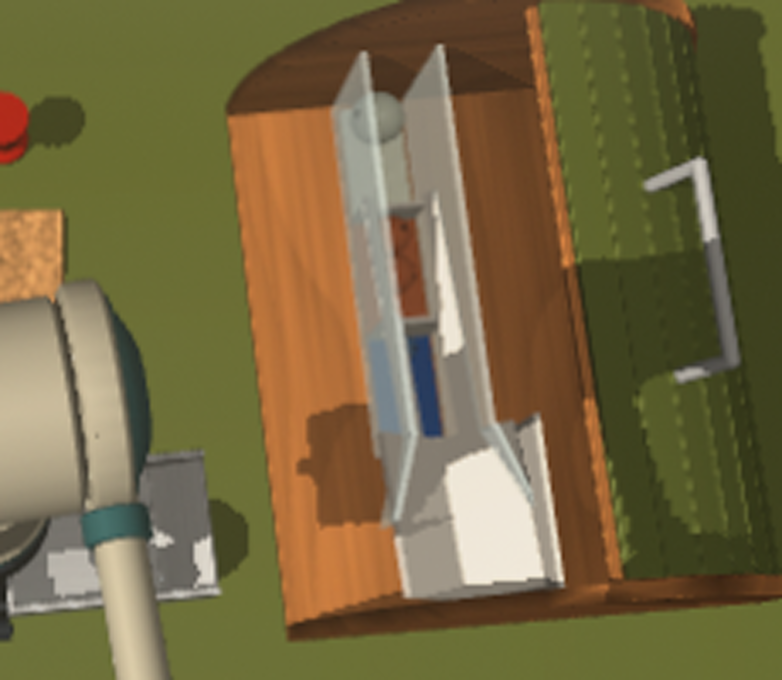

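View pics/c2s.png

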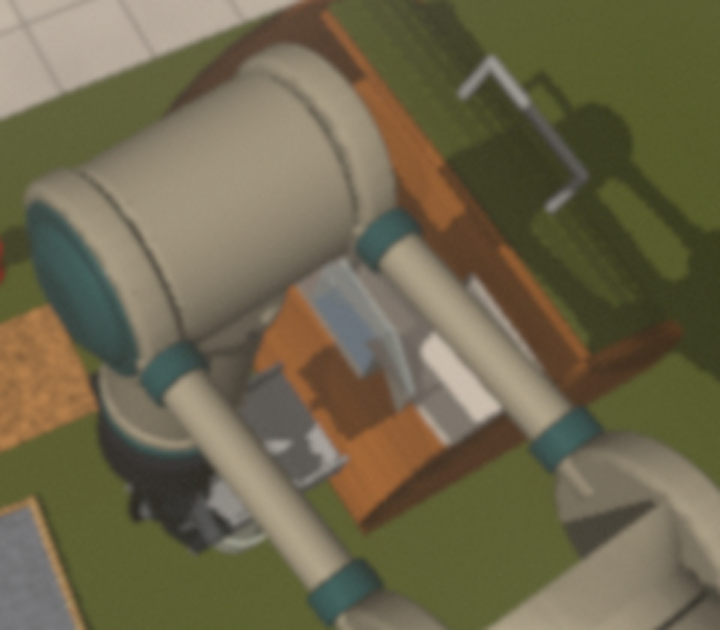

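Run:
```python
from h import *
dt=cam("top"); crop(dt,(420,70,500,240),4,"c3t.png")
im=cv2.imread("pics/c3t.png"); im=cv2.convertScaleAbs(im,alpha=1.8,beta=10); cv2.imwrite("pics/c3t.png",im)
for d in [dt]:
    H=hsv(d)
    # heights in wells
    for yg in range(-80,200,12):
        p=proj(d,[gw([x,yg/1000,.03]) for x in (-.08,-.065,-.05)])
        print(yg,[ (int(u),int(v),(atdepth(d,(u,v))-G0)[2].round(3),H[int(round(v)),int(round(u))].tolist()) for u,v in p])
```

```text
-80 [(447, 193, np.float64(0.115), [28, 21, 143]), (453, 192, np.float64(0.091), [17, 37, 132]), (459, 191, np.float64(0.081), [18, 39, 131])]
-68 [(447, 188, np.float64(0.1), [17, 40, 133]), (453, 187, np.float64(0.093), [18, 39, 132]), (459, 187, np.float64(0.014), [113, 89, 86])]
-56 [(446, 183, np.float64(0.102), [90, 11, 141]), (452, 183, np.float64(0.008), [120, 12, 104]), (458, 182, np.float64(0.012), [164, 39, 84])]
-44 [(446, 179, np.float64(0.098), [98, 20, 141]), (452, 178, np.float64(0.011), [15, 5, 110]), (458, 177, np.float64(0.017), [115, 72, 82])]
-32 [(445, 174, np.float64(0.094), [98, 22, 140]), (451, 173, np.float64(0.015), [40, 6, 126]), (457, 173, np.float64(0.016), [110, 127, 90])]
-20 [(444, 169, np.float64(0.094), [68, 7, 144]), (450, 169, np.float64(0.013), [110, 70, 99]), (456, 168, np.float64(0.013), [128, 51, 80])]
-8 [(444, 165, np.float64(0.097), [72, 9, 143]), (450, 164, np.float64(0.029), [150, 2, 104]), (456, 164, np.float64(0.018), [117, 64, 80])]
4 [(443, 160, np.float64(0.1), [34, 12, 148]), (449, 160, np.float64(0.026), [105, 88, 90]), (455, 159, 
[... 1608 characters left out ...]
(436, 106, np.float64(0.104), [37, 20, 164]), (442, 106, np.float64(0.011), [28, 29, 166]), (448, 105, np.float64(0.015), [24, 49, 145])]
160 [(436, 102, np.float64(0.098), [40, 19, 160]), (441, 101, np.float64(0.014), [27, 38, 127]), (447, 101, np.float64(0.014), [21, 54, 141])]
172 [(435, 97, np.float64(0.085), [39, 17, 146]), (441, 97, np.float64(0.041), [32, 31, 138]), (447, 96, np.float64(0.046), [25, 44, 111])]
184 [(434, 93, np.float64(0.091), [40, 18, 130]), (440, 92, np.float64(0.051), [30, 32, 143]), (446, 92, np.float64(0.052), [28, 35, 130])]
196 [(434, 88, np.float64(0.084), [24, 29, 132]), (440, 88, np.float64(0.047), [28, 34, 119]), (445, 87, np.float64(0.043), [16, 107, 79])]
```

View pics/c3t.png

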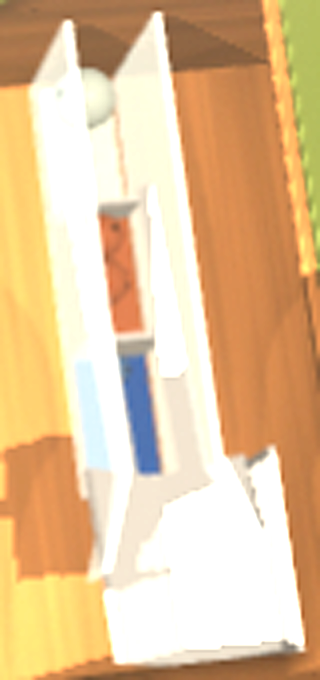

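carry_out(deltas=[0,0.2,-0.06,1,0,0,-1,0,0.5,-0.15,0.3,0.05,0,-1,0,0.7,-0.25,0,0,0,-1,0,0.8,-0.32,0,0,0,-1,0,0.7,-0.28,0,0,0,-1,0,0.5,-0.2,0,0,0,-1,0.3,0.3,-0.12,0,0,0,-1,0.5,0,0,0,0,0,-1,0,0,0,0,0,0,-1,0,0,0,0,0,0,-1])

```text
clock: 53.65
position: [0.6367, 0.2102, 0.2599]
ee_rot: [-0.497, -0.502, -0.498, 0.503]
contact_force: [-0.1, 0.3, -1.6]
width: 0.011
```

Run:
```python
from h import *
want([.6465,.211,.15],M=mdown(-.5))
dt=cam("top"); crop(dt,(230,60,400,200),4.5,"c4t.png"); ds=cam("scene"); crop(ds,(200,100,360,220),4,"c4s.png")
```

```text
t 53.65 pos [0.6367 0.2102 0.2599] w 0.011 F [-0.1  0.3 -1.6] q [0.21 0.41 1.23 0.   1.5  0.23]
 turn units [-0.04  0.    0.03] deg [-0.14  0.01  0.13]
 shift units in current tool axes [ 1.832  0.167 -0.015] world mm [   9.8    0.8 -109.9]
 shift units in target axes [ 1.832  0.163 -0.015]
```

View pics/c4t.png

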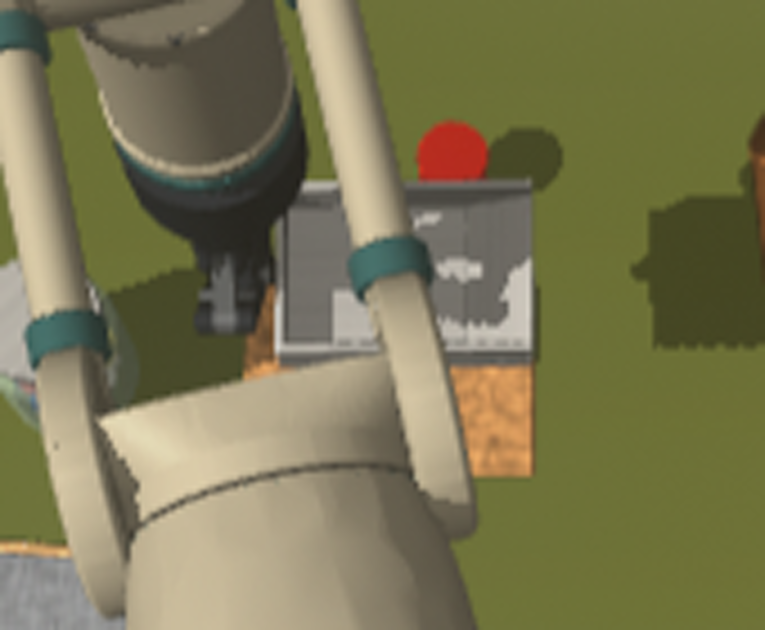

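carry_out(deltas=[0.4,0.08,0,-0.04,0,0,-1,0.6,0.08,-0.01,0,0,0,-1,0.7,0,0,0,0,0,-1,0.7,0,0,0,0,0,-1,0.6,0,0,0,0,0,-1,0.3,0,0,0,0,0,-1,0,0,0,0,0,0,-1,0,0,0,0,0,0,-1])

```text
clock: 54.75
position: [0.6474, 0.2116, 0.0634]
ee_rot: [0.498, 0.502, 0.498, -0.501]
contact_force: [0.5, -0.5, -1.8]
width: 0.0108
```

Run:
```python
from h import *
want([.6465,.211,.0442],M=mdown(-.5))
dt=cam("top"); crop(dt,(260,80,360,180),6,"c5t.png"); ds=cam("scene"); crop(ds,(240,110,350,220),5,"c5s.png")
```

```text
t 54.75 pos [0.6474 0.2116 0.0634] w 0.0108 F [ 0.5 -0.5 -1.8] q [0.21 0.55 1.49 0.   1.1  0.22]
 turn units [ 0.01 -0.01 -0.02] deg [ 0.06 -0.04 -0.06]
 shift units in current tool axes [ 0.32  -0.015  0.011] world mm [ -0.9  -0.6 -19.2]
 shift units in target axes [ 0.32  -0.014  0.011]
```

View pics/c5t.png

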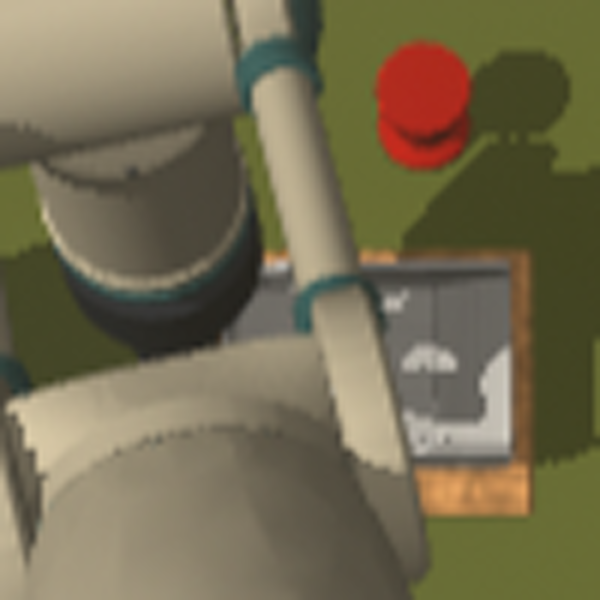

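carry_out(deltas=[0.12,-0.015,0.01,0,0,0,-1,0.1,0,0,0,0,0,-1,0.06,0,0,0,0,0,-1,0.03,0,0,0,0,0,-1,0,0,0,0,0,0,-1])

```text
clock: 55.48
position: [0.6444, 0.2107, 0.0444]
ee_rot: [-0.497, -0.501, -0.499, 0.503]
contact_force: [-3.4, -0.9, 9.0]
width: 0.0104
```

Run:
```python
from h import *
want([.6465,.211,.0442],M=mdown(-.5))
```

```text
t 55.48 pos [0.6444 0.2107 0.0444] w 0.0104 F [-3.4 -0.9  9. ] q [0.21 0.57 1.52 0.   1.06 0.22]
 turn units [0.01 0.   0.04] deg [0.05 0.01 0.17]
 shift units in current tool axes [ 0.003  0.034 -0.005] world mm [ 2.1  0.3 -0.2]
 shift units in target axes [ 0.003  0.034 -0.005]
```

carry_out(deltas=[-0.04,0,0,0,0,0,-0.7,0,0,0,0,0,0,-0.4,0,0,0,0,0,0,-0.1,-0.2,0,0,0,0,0,0,-0.5,0,0,0,0,0,0,-0.7,0,0,0,0,0,0,-0.8,0,0,0,0,0,0,-0.8,0,0,0,0,0,0,-0.5,0,0.4,0,0,0,0,0,0,0.8,0,0,0,0], newtons=40)

```text
clock: 56.72
position: [0.6466, 0.1397, 0.2598]
ee_rot: [0.5, 0.503, 0.498, -0.499]
contact_force: [0.7, -1.4, -1.7]
width: 0.0424
```

carry_out(deltas=[0,-0.2,0.9,1,0,0,-0.44,0,-0.2,0.9,1,0,0,-0.44,0,-0.2,0.9,1,0,0,-0.44,0,0,0,1,0,0,-0.44,0,0,0,1,0,0,-0.44,0,0,0,1,0,0,-0.44,0,0,0,1,0,0,-0.44,0,0,0,1,0,0,-0.44,0,0,0,1,0,0,-0.44,0,0,0,1,0,0,-0.44])

```text
clock: 57.98
position: [0.5966, -0.0198, 0.2562]
ee_rot: [-0.295, -0.642, -0.296, 0.643]
contact_force: [0.5, -0.5, -0.0]
width: 0.0239
```

Run:
```python
from h import *
bar=gw([.088,0.0005,0]); bar[2]=.27; print(bar); want(bar,M=MBAR)
dt=cam("top"); crop(dt,(230,60,400,200),4.5,"c6t.png"); ds=cam("scene"); crop(ds,(255,125,345,205),8,"c6s.png")
cv2.imwrite("pics/c6full.png",dt["color"][:,:,::-1])
```

```text
[ 0.59940286 -0.3416895   0.27      ]
t 57.98 pos [ 0.5966 -0.0198  0.2562] w 0.0239 F [ 0.5 -0.5 -0. ] q [-0.15  0.3   1.41 -0.    1.43  0.56]
 turn units [1.123e+01 2.000e-02 1.000e-02] deg [4.492e+01 9.000e-02 3.000e-02]
 shift units in current tool axes [-0.229  3.526  4.044] world mm [   2.8 -321.9   13.8]
 shift units in target axes [-0.23   5.352  0.374]
```

View pics/c6t.png

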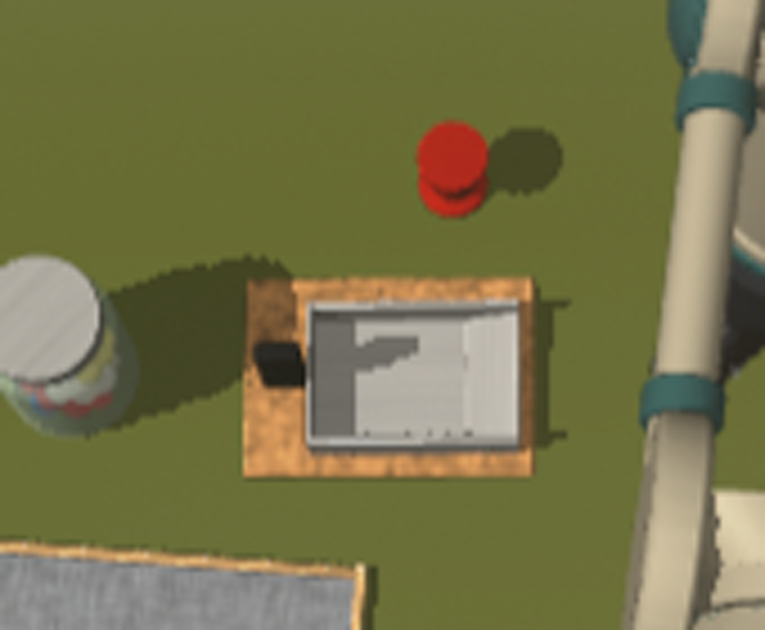

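View pics/c6full.png

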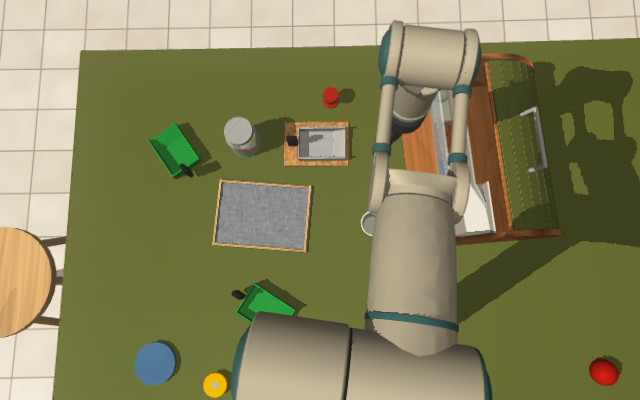

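carry_out(deltas=[0,0,0,1,0,0,-0.44,0,0,0,1,0,0,-0.44,0,0,0,1,0,0,-0.44,0,0,0,1,0,0,-0.44,0,0,0,1,0,0,-0.44,0,0,0,1,0,0,-0.44,0,0,0,1,0,0,-0.44,0,0,0,1,0,0,-0.44,0,0,0,1,0,0,-0.44,0,0,0,1,0,0,-0.44])

```text
clock: 59.32
position: [0.5965, -0.0198, 0.2558]
ee_rot: [-0.059, -0.704, -0.059, 0.705]
contact_force: [0.3, 0.6, -0.5]
width: 0.0239
```

carry_out(deltas=[-0.23,0.4,0.03,1,0,0,-0.44,0,0.8,0.06,0.23,0,0,-0.44,0,0.9,0.06,0,0,0,-0.44,0,0.9,0.06,0,0,0,-0.44,0,0.9,0.06,0,0,0,-0.44,0,0.8,0.06,0,0,0,-0.44,0,0.45,0.03,0,0,0,-0.44,0,0.2,0.014,0,0,0,-0.44,0,0,0,0,0,0,-0.44,0,0,0,0,0,0,-0.44])

```text
clock: 60.58
position: [0.6032, -0.3396, 0.2694]
ee_rot: [-0.029, -0.706, -0.03, 0.707]
contact_force: [-1.1, 0.1, 0.3]
width: 0.0238
```

Run:
```python
from h import *
bar=gw([.088,0.0005,0.1938]); want(bar,M=MBAR)
ds=cam("scene"); crop(ds,(380,20,560,200),3,"c7s.png")
```

```text
t 60.58 pos [ 0.6032 -0.3396  0.2694] w 0.0238 F [-1.1  0.1  0.3] q [-0.61  0.44  1.15 -0.    1.55  0.88]
 turn units [0.06 0.03 0.02] deg [0.23 0.13 0.06]
 shift units in current tool axes [1.26  0.031 0.063] world mm [ -3.8  -2.1 -75.6]
 shift units in target axes [1.26  0.029 0.066]
```

View pics/c7s.png

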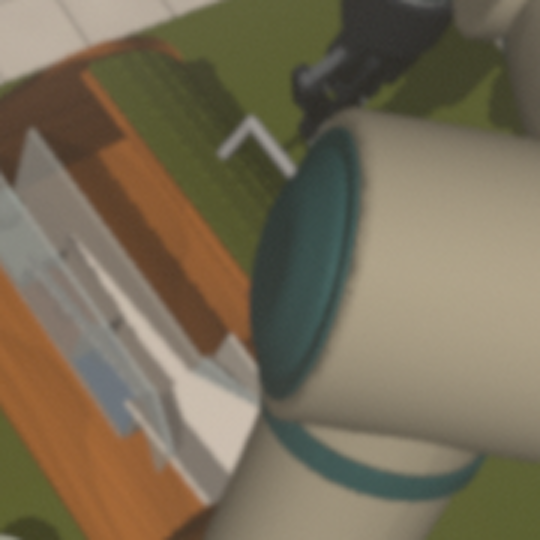

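carry_out(deltas=[0.4,0.03,0.06,0.06,0,0,-0.44,0.4,0,0,0,0,0,-0.44,0.25,0,0,0,0,0,-0.44,0.15,0,0,0,0,0,-0.44,0.06,0,0,0,0,0,-0.44,0,0,0,0,0,0,-0.44])

```text
clock: 61.38
position: [0.5996, -0.3436, 0.1939]
ee_rot: [-0.027, -0.706, -0.027, 0.707]
contact_force: [-0.0, -0.3, 0.6]
width: 0.0239
```

carry_out(deltas=[0,0,0,0,0,0,-0.9,0,0,0,0,0,0,-1,0,0,0,0,0,0,-1], newtons=50)

```text
clock: 61.75
position: [0.5995, -0.3416, 0.1944]
ee_rot: [-0.026, -0.706, -0.028, 0.707]
contact_force: [-0.3, 5.8, 3.0]
width: 0.0076
```

Run:
```python
from h import *
want(M=MBAR); print(gpos())
t=np.radians(24)+np.r_[1.6,1.57,np.linspace(1.51,.01,24)]
s=-209*np.cos(t); z=209*np.sin(t)
print(np.c_[-np.diff(z)/60,np.diff(s)/60].round(2).tolist())
```

```text
t 61.75 pos [ 0.5995 -0.3416  0.1944] w 0.0076 F [-0.3  5.8  3. ] q [-0.62  0.47  1.29  0.    1.38  0.87]
 turn units [-0.02  0.02  0.05] deg [-0.09  0.09  0.19]
[0.08788534 0.00061861 0.19437904]
[[-0.04, -0.09], [-0.08, -0.19], [-0.07, -0.22], [-0.06, -0.22], [-0.04, -0.22], [-0.03, -0.23], [-0.01, -0.23], [0.0, -0.23], [0.01, -0.23], [0.03, -0.23], [0.04, -0.22], [0.06, -0.22], [0.07, -0.22], [0.09, -0.21], [0.1, -0.2], [0.11, -0.2], [0.13, -0.19], [0.14, -0.18], [0.15, -0.17], [0.16, -0.16], [0.17, -0.15], [0.18, -0.14], [0.19, -0.13], [0.2, -0.11], [0.2, -0.1]]
```

carry_out(deltas=[-0.04,-0.09,0,0,0,0,-1,-0.08,-0.19,0,0,0,0,-1,-0.07,-0.22,0,0,0,0,-1,-0.06,-0.22,0,0,0,0,-1,-0.04,-0.22,0,0,0,0,-1,-0.03,-0.23,0,0,0,0,-1,-0.01,-0.23,0,0,0,0,-1,0,-0.23,0,0,0,0,-1,0.01,-0.23,0,0,0,0,-1])

```text
clock: 62.88
position: [0.5914, -0.2335, 0.2163]
ee_rot: [0.029, 0.707, 0.025, -0.706]
contact_force: [-1.1, -4.1, 13.6]
width: 0.008
```

carry_out(deltas=[0.03,-0.23,0,0,0,0,-1,0.04,-0.22,0,0,0,0,-1,0.06,-0.22,0,0,0,0,-1,0.07,-0.22,0,0,0,0,-1,0.09,-0.21,0,0,0,0,-1,0.1,-0.2,0,0,0,0,-1,0.11,-0.2,0,0,0,0,-1,0.13,-0.19,0,0,0,0,-1])

```text
clock: 63.88
position: [0.5834, -0.13, 0.1757]
ee_rot: [-0.027, -0.706, -0.027, 0.707]
contact_force: [2.3, -1.6, 4.1]
width: 0.0077
```

Run:
```python
from h import *
want(M=MBAR); g=gpos(); print(g, np.degrees(np.arctan2(g[2]+.012-.015,-(g[0]+.0025))), np.hypot(g[2]-.003,g[0]+.0025))
```

```text
t 63.88 pos [ 0.5834 -0.13    0.1757] w 0.0077 F [ 2.3 -1.6  4.1] q [-0.34  0.34  1.54 -0.    1.25  1.16]
 turn units [-0.03  0.01  0.  ] deg [-0.1   0.02  0.01]
[-0.124293    0.00119927  0.17573393] 54.81271137953186 0.21135407881864215
```

carry_out(deltas=[0.14,-0.18,0,0,0,0,-1,0.15,-0.17,0,0,0,0,-1,0.16,-0.16,0,0,0,0,-1,0.17,-0.15,0,0,0,0,-1,0.18,-0.14,0,0,0,0,-1,0.19,-0.13,0,0,0,0,-1,0.18,-0.1,0,0,0,0,-1,0,0,0,0,0,0,-1])

```text
clock: 64.88
position: [0.5787, -0.068, 0.1032]
ee_rot: [-0.026, -0.706, -0.028, 0.707]
contact_force: [7.4, 3.5, -1.0]
width: 0.0073
```

Run:
```python
from h import *
want(M=MBAR); g=gpos(); print(g, np.degrees(np.arctan2(g[2]+.012-.015,-(g[0]+.0025))), np.hypot(g[2]-.003,g[0]+.0025))
want(gw([-.1935,.0008,.0887]),M=MBAR)
```

```text
t 64.88 pos [ 0.5787 -0.068   0.1032] w 0.0073 F [ 7.4  3.5 -1. ] q [-0.24  0.39  1.68  0.    1.08  1.26]
 turn units [-0.03  0.02  0.03] deg [-0.12  0.09  0.13]
[-0.18650592  0.00131505  0.10321321] 28.57357149408425 0.2095253375444612
t 64.88 pos [ 0.5787 -0.068   0.1032] w 0.0073 F [ 7.4  3.5 -1. ] q [-0.24  0.39  1.68  0.    1.08  1.26]
 turn units [-0.03  0.02  0.03] deg [-0.12  0.09  0.13]
 shift units in current tool axes [ 0.242 -0.116  0.008] world mm [ -1.1   6.9 -14.5]
 shift units in target axes [ 0.242 -0.117  0.009]
```

Finish to the shut stop with a slight overdrive, watching the force.

carry_out(deltas=[0.14,-0.07,0,0,0,0,-1,0.1,-0.045,0,0,0,0,-1,0.05,-0.01,0,0,0,0,-1,0,0,0,0,0,0,-1])

```text
clock: 65.38
position: [0.5782, -0.061, 0.0884]
ee_rot: [-0.026, -0.706, -0.027, 0.707]
contact_force: [2.4, 4.0, 11.5]
width: 0.0076
```

Run:
```python
from h import *
want(gw([-.1935,.0008,.0887]),M=MBAR); print(gpos())
```

```text
t 65.38 pos [ 0.5782 -0.061   0.0884] w 0.0076 F [ 2.4  4.  11.5] q [-0.23  0.4   1.7   0.    1.04  1.27]
 turn units [-0.03  0.    0.02] deg [-0.13  0.02  0.08]
 shift units in current tool axes [-0.005  0.     0.01 ] world mm [-0.6 -0.1  0.3]
 shift units in target axes [-0.005  0.     0.01 ]
[-0.19350586  0.00141793  0.08838908]
```

carry_out(deltas=[0,0,0,0,0,0,-0.7,0,0,0,0,0,0,-0.44,0,0,0,0,0,0,-0.44,-0.2,0,0,0,0,0,-0.44,-0.5,0,0,0,0,0,-0.44,-0.7,0,0,0,0,0,-0.44,-0.8,-0.3,0,0,0,0,-0.44,-0.4,-0.8,0,0,0,0,-0.44,0,-0.9,0,0,0,0,-0.44,0,-0.9,0,0,0,0,-0.44])

```text
clock: 66.62
position: [0.5645, 0.1127, 0.2449]
ee_rot: [-0.027, -0.706, -0.027, 0.707]
contact_force: [0.8, 0.5, 0.1]
width: 0.0239
```

carry_out(deltas=[0,-0.5,0.8,0,0,0,0,0,-0.5,0.8,0,0,0,0,0,-0.4,0.8,0,0,0,0,0,-0.3,0.6,0,0,0,0,0,0,0,0,0,0,0])

```text
clock: 67.25
position: [0.3744, 0.1999, 0.2448]
ee_rot: [-0.028, -0.706, -0.028, 0.707]
contact_force: [1.1, 0.0, -0.3]
width: 0.0429
```

Run:
```python
from h import *
want()
dt=cam("top"); ds=cam("scene"); cv2.imwrite("pics/d1t.png",dt["color"][:,:,::-1]); cv2.imwrite("pics/d1s.png",ds["color"][:,:,::-1])
crop(dt,(380,40,580,260),2.7,"d1g.png")
crop(dt,(270,100,360,180),8,"d1c.png")
```

```text
t 67.25 pos [0.3744 0.1999 0.2448] w 0.0429 F [ 1.1  0.  -0.3] q [0.33 0.04 1.77 0.   1.34 1.82]
```

View pics/d1t.png

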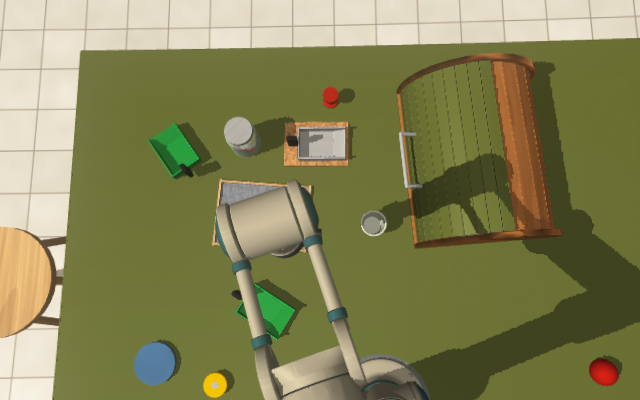

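View pics/d1g.png

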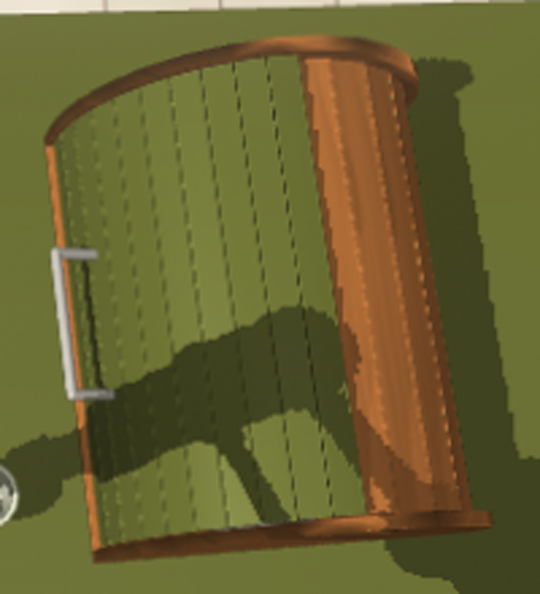

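View pics/d1c.png

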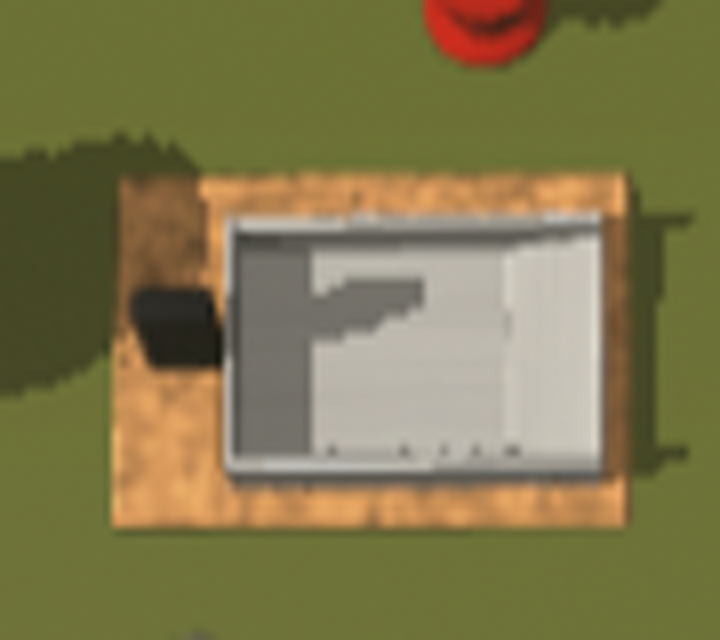

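Run:
```python
from h import *
dt=cam("top"); Q=np.array([onplane(dt,(270+x/8,100+y/8),.034) for x,y in((228,215),(603,212),(605,470),(228,475))])[:,:2]
c=Q.mean(0); print("bowl rim centre",c,"footprint centre",c+[0,.014],"mat .6457 .1495")
print(job.sign_off())
```

```text
bowl rim centre [0.64009993 0.13489057] footprint centre [0.64009993 0.14889057] mat .6457 .1495
the job is handed in; nothing more can be done
None
```

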